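# Turn the tube carousel to scan two samples

### The job

Scan the two samples in the carousel: push the spokes of its hand wheel round with a fingertip until the tall tube stands squarely in front of the code reader and leave it at rest there for two seconds, then turn it, either way, until the short vial stands squarely in front of the reader, and leave it there. Keep off the samples, their deck and the reader, do not lift the carousel off its spindle, and leave the things around the stand where they are.

Things in the scene. Friction and masses are not known exactly. Their poses are not given: they have to be found in the camera images.
- scan_stand: Grey round stand, 196 mm in diameter, fixed to the worktop wherever it stands; origin at the centre of its underside, on the vertical axis of the carousel; its own +x axis points from the carousel's axis to the code reader. The stand has an arm and a pedestal that carry the reader, out to 160 mm from the axis.
- code_reader: Small black code reader, 37 x 62 x 30 mm, fixed on the pedestal, 136 mm from the carousel's axis along the stand's +x, looking towards the axis; origin at the centre of its underside, 56 mm above the worktop. Not to be touched.
- read_spot (a point): Point in front of the code reader where a sample is read: 75 mm from the carousel's axis along the stand's +x, 71 mm above the worktop; its axes are the stand's.
- carousel (a joint): Angle of the carousel (rad), growing anticlockwise seen from above. At 0 and every whole turn the tall tube stands at the read spot; at -2.094 (or +4.189, and every whole turn from there) the short vial does. At least one whole turn is free each way from any start. It has friction (about 1.5 N at 55 mm from the axis) and stays where it is left.
- rotor_lift (a joint): Height (m) by which the carousel is lifted off its seat on the stand; 0 when seated. It rests there by its weight (0.8 kg) and can be lifted.
- wheel_center (a point): Point on the carousel's vertical axis at mid-height of the spokes, 146 mm above the worktop; its x axis turns with the carousel and points at the tall tube. The hand wheel has a 44 mm hub (top 166 mm above the worktop) and three level spokes at +30, +150 and +270 degrees from that x axis, anticlockwise from above; the gaps between them are open, down to the deck.
- spoke_end (a point): Centre of the end post of the spoke at +30 degrees, 76 mm from the axis, 146 mm above the worktop. Each of the three spokes is 11 mm wide and 22 mm high (135 to 157 mm above the worktop) and ends in a round post 15 mm in diameter; its tip is 83.5 mm from the axis.
- tube_deck: White round deck, 190 mm in diameter, below the hand wheel, turning with it; origin on the axis at its underside, 28 mm above the worktop. It has six tube cups (25 mm wide, tops 54 mm above the worktop) every 60 degrees, 75 mm from the axis; two hold samples, four are empty. Not to be touched.
- tall_tube: Capped sample tube, 16 mm in diameter, 84 mm long, upright in a cup and turning with the deck, 75 mm from the axis; origin at its foot, 37 mm above the worktop; its top is 121 mm above the worktop, 14 mm under the spokes. Not to be touched.
- short_vial: Short capped vial, 16 mm in diameter, 47 mm long, in the cup 120 degrees anticlockwise (from above) from the tall tube, 75 mm from the axis; origin at its foot, 37 mm above the worktop; top at 84 mm. Not to be touched.
- tip_box: White lidded tip box, 92 x 122 x 50 mm, loose bystander; origin at the centre of its underside.
- sample_tray: Shallow white open tray, 78 x 138 x 30 mm, loose bystander; origin at the centre of its underside.
- slide_case: White lidded slide box, 93 x 100 x 46 mm, loose bystander; origin at the centre of its underside.
- rack: Grey empty tube rack, 62 x 180 x 56 mm, loose bystander to the right of the stand; origin at the centre of its underside.

How it is judged:
By the outcome, as a careful person would: the job done as asked, in the order asked, and still so for the second after the job is handed in, with the robot touching nothing.
It also fails if it takes over 58 s, if anything falls off the work surface, if the arm or the gripper's body presses on something with over 40 N, if the wrist force passes 120 N, or if a joint passes its speed limit or range.

### The arm

A 6-joint arm with a two-finger parallel gripper is mounted at the origin on a cart in front of the work surface, level with it; the furniture and walls round the work are solid. World frame = base frame: x ahead of the robot, y to its left, z up, the work surface at z = 0. Lengths are in m, angles in rad, forces in N, time in s.
With the tool pointing down it reaches from about 0.325 to 0.875 m from the base axis. Payload 4.4 kg.
Tool frame: the origin (TCP) lies at the centre of the arm's flange, where the gripper is bolted on; the fingertips stand 173 mm ahead of it and the grasp point (between the pads) lies 155 mm ahead of it; z points along the fingers, y is the direction in which the jaws open and shut (so a half turn about z gives the same grasp; the last joint's range is limited). The gripper opens to 85 mm and grips with 20 to 120 N. Pads are 22 mm wide; open, the fingers measure 114 mm over their backs; the gripper's body (76 mm by 85 mm) begins 54 mm behind the grasp point. The pads swing forward as they close: fully open they stand 13 mm farther back than shut.
Start: joints at [-1.343, 0.207, 1.542, -0, 1.393, -0.15], TCP at [0.213, -0.534, 0.405] pointing down, gripper open.
Joint ranges: [-2.73, 2.73], [-0.86, 2.22], [0.23, 2.46], [-1.11, 4.25], [0.08, 2.63], [-2.82, 2.82]. Speed limits (rad/s): [2.79, 2.79, 3.14, 3.14, 3.14, 3.14].

### API

Orientations are given as [roll, pitch, yaw] about the fixed x, y, z axes, in that order (R = Rz(yaw) Ry(pitch) Rx(roll)).
In Python, from plant import r, grab_frame, camera_model, nets gives the robot as it stands.
- The arm moves only by the tool jog_arm, never from a script. Its argument "targets" is a list of rows, each an object with "jaw": the opening, from -1 (shut) to 1 (fully open); "dp": the shift along the tool's x, y, z in mm, a list of three; "spin": the turn about the tool's z in rad. A call has 1 to 20 rows; each row shifts and turns the pose as measured when the row begins, along the tool's axes as they then stand; what a row does not reach is not made up. A row lasts 1/10 s, in which the tool goes at most 50 mm and 8.59 degrees, less where a joint would pass 70% of its speed; a pose out of reach is approached as far as the arm can. A call is refused whole if a number of a shift passes 50 or a number of a turn 0.15, either way. A call with a gripper value outside its range is refused whole. The fingers move at their own pace and stop on an object; "grip_force" is the grip in N (left out, the last holds). Time passes only in rows, so rows that do not move let the fingers close. It gives the time, the measured TCP pose, the force and the opening at its end, in the units of the state.
- r.get_obs(): the state, without advancing time (a new reading comes with each control period).
- grab_frame(name): name is "scene" or "side" or "wrist"; returns the picture (400x640x3 uint8, red, green, blue); there is no depth.
- camera_model(name): a dict with "camera_matrix" (3x3 intrinsics, pixels), "R" (3x3) and "t" (3): a world point X has camera coordinates R X + t. Camera axes: x right, y down, z forward; pixel columns grow to the right and rows downward; lengths in m; the calibration is good to about 2 mm. A picture is of the moment at which its call begins: read the wrist's pose just before it. camera_model takes no time and is no camera call; for the wrist camera it gives the pose at the moment of the call.
- r.finish_job(): hands the job in, once; it reports no verdict.
Trained networks look in the newest picture that a camera, given by its name, has taken for a name from the list of things; names that differ only in an ending like _2 or _b are one class to them, and where a whole thing is asked for, a point or a joint stands for the part that bears it (a point fixed in the world has none). Each returns a list of dicts, best first, with "conf" (0 to 1); they miss things now and then, are a little off and sometimes report something else, mostly with a low value. They report only what shows in the picture. A call takes as long as a camera call.
- nets.search_frame(name, camera): "uv" ([column, row] in pixels, amid what is visible of it).
The state is a dict: "time": time; "qpos": joint angles; "dq": joint speeds; "effort": joint torques, N m; "tool_pos": TCP position; "eef_rot": TCP orientation; "wrist_force": force on the tool from outside, world axes, zero at the start; "ft_torque": the same for the moment, N m; "gripper_width": finger opening in m.
Only numpy, scipy, OpenCV 4.12 (cv2) and the standard library are available. Lean on these libraries where they do the work, as an engineer would, in place of code of your own. Each camera call takes 0.05 s, during which the arm holds its last target.

## Working session

There is one attempt and no reset: what is moved stays moved. The work goes in short steps, Python scripts to look and compute and a tool call to move; the robot and the scene stay as the last step left them, time stands still between calls to the robot, and variables do not carry over. Pictures are saved under pics/ and viewed, and the job is handed in when it is done.

Besides the shell and the picture viewer there is one more tool, called as name(argument=value, ...) on one line, values as JSON. jog_arm: Moves the arm, as the interface text tells. Its arguments: {"type":"object","properties":{"targets":{"type":"array"},"grip_force":{"type":"number"}},"required":["targets"]}

```bash
ls; mkdir -p pics
python3 - <<'E'
from plant import r, grab_frame, camera_model, nets
import cv2
print(r.get_obs())
for c in ["scene","side","wrist"]:
    f=grab_frame(c); cv2.imwrite(f"pics/{c}0.png",f[:,:,::-1])
    m=camera_model(c); print(c,m)
    if c!="wrist":
        for n in ["scan_stand","code_reader","carousel","spoke_end","tall_tube","short_vial","rack","wheel_center"]:
            print(n,[(d['uv'],round(d['conf'],2)) for d in nets.search_frame(n,c)][:3])
print(r.get_obs()['time'])
E
```

```text
pics
{'time': 0.0, 'qpos': array([-1.34249969e+00,  2.07437355e-01,  1.54299729e+00, -3.38937088e-06,
        1.39347626e+00, -1.50511353e-01]), 'dq': array([-0.0013155 , -0.0003491 , -0.00025694, -0.00058691, -0.00049832,
        0.00045116]), 'effort': array([-6.61460344e-04, -3.83040082e+01, -2.91595763e+01, -1.76558938e-04,
        1.04046773e-02, -5.22257821e-06]), 'tool_pos': array([ 0.21254033, -0.53387587,  0.40349488]), 'eef_rot': array([-3.13930012e+00, -3.44309202e-04,  3.78808196e-01]), 'wrist_force': array([ 0.78708848, -0.00473044,  0.21133329]), 'ft_torque': array([-0.03214829,  0.01395036, -0.03132349]), 'gripper_width': 0.08539899718386203}
scene {'camera_matrix': array([[368.79047236,   0.        , 317.95181702],
       [  0.        , 368.79047236, 198.05611926],
       [  0.        ,   0.        ,   1.        ]]), 'R': array([[-0.89967972, -0.43617234,  0.01816859],
       [-0.29649327,  0.57996145, -0.758773  ],
       [ 0.32041871, -0.68803954, -0.65110171]]), 't': array([0.48323007, 0.23042431, 1.08252564])}
scan_stand [([301.1, 222.7], 0.59)]
code_reader [([386
[... 659 characters left out ...]
.77), ([241.5, 302.3], 0.18)]
code_reader [([333.7, 214.2], 0.76)]
carousel [([311.1, 239.7], 0.61)]
spoke_end [([309.0, 237.7], 0.69), ([331.2, 213.9], 0.62)]
tall_tube [([289.8, 224.9], 0.38)]
short_vial []
rack [([345.4, 172.7], 0.69)]
wheel_center [([307.7, 241.9], 0.87)]
wrist {'camera_matrix': array([[327.78408798,   0.        , 320.26948351],
       [  0.        , 327.78408798, 194.69825059],
       [  0.        ,   0.        ,   1.        ]]), 'R': array([[ 3.70056732e-01, -9.29008832e-01, -7.78106664e-04],
       [-8.86374822e-01, -3.53324687e-01,  2.99167748e-01],
       [-2.78204405e-01, -1.10019345e-01, -9.54200216e-01]]), 't': array([-0.57448585, -0.03954201,  0.37904737])}
0.95
```

Run:
```python
import cv2
a=cv2.imread('pics/scene0.png')[140:300,200:420]
cv2.imwrite('pics/scene0c.png',cv2.resize(a,None,fx=3.6,fy=3.6,interpolation=cv2.INTER_CUBIC))
a=cv2.imread('pics/side0.png')[150:310,200:420]
cv2.imwrite('pics/side0c.png',cv2.resize(a,None,fx=3.6,fy=3.6,interpolation=cv2.INTER_CUBIC))
```

```text
(no output)
```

View pics/scene0.png

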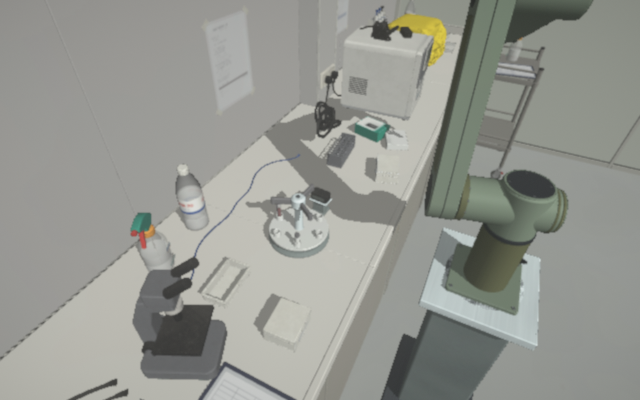

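View pics/scene0c.png

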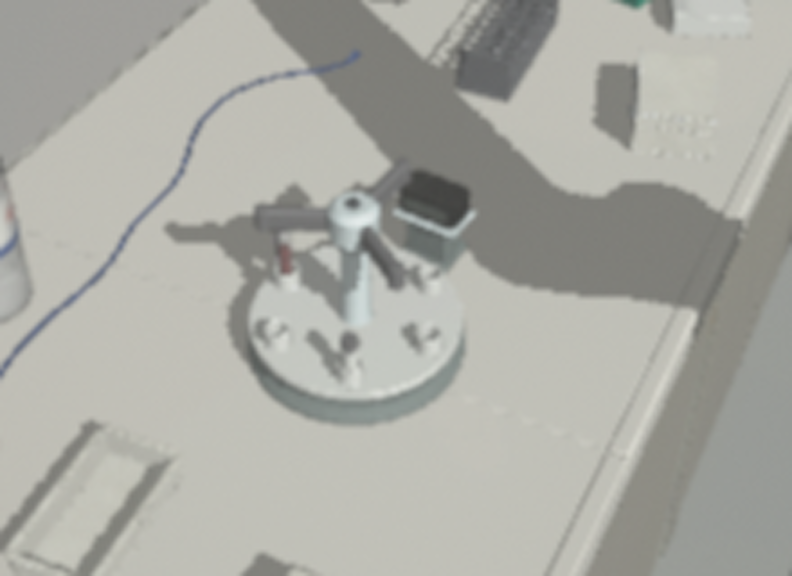

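View pics/side0c.png

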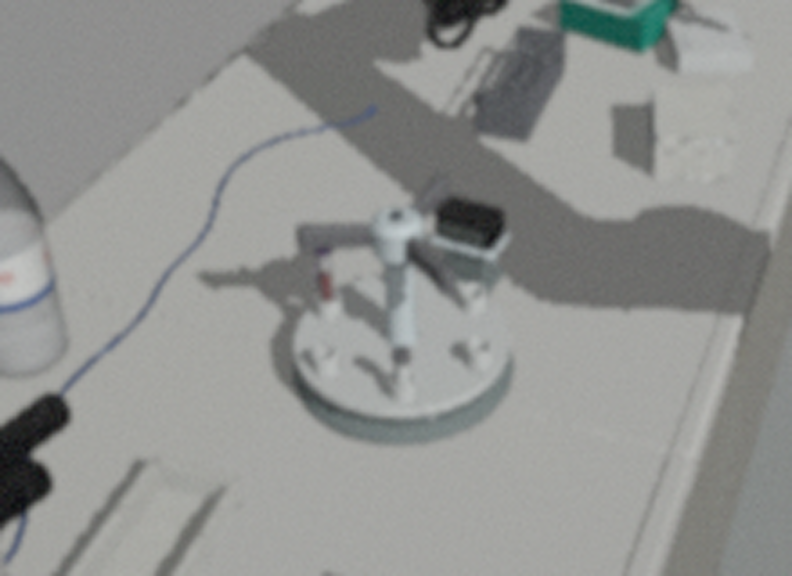

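View pics/wrist0.png

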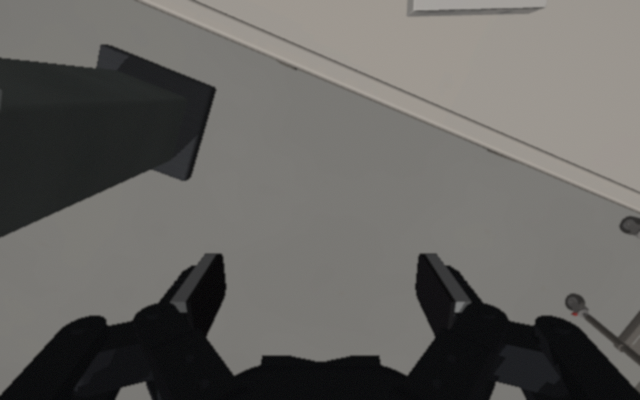

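```bash
cat > h.py <<'E'
import numpy as np
from plant import r, grab_frame, camera_model, nets
import cv2
def ray(m,uv,z):
    K,R,t=m['camera_matrix'],np.array(m['R']),np.array(m['t'])
    d=R.T@np.linalg.solve(K,[uv[0],uv[1],1.]); c=-R.T@t
    return c+d*(z-c[2])/d[2]
def proj(m,X):
    X=np.atleast_2d(X); P=(m['R']@X.T).T+m['t']; p=(m['camera_matrix']@P.T).T
    return p[:,:2]/p[:,2:]
def tri(ms,uvs):
    A=[];b=[]
    for m,uv in zip(ms,uvs):
        K,R,t=m['camera_matrix'],np.array(m['R']),np.array(m['t'])
        d=R.T@np.linalg.solve(K,[uv[0],uv[1],1.]); d/=np.linalg.norm(d); c=-R.T@t
        P=np.eye(3)-np.outer(d,d); A.append(P); b.append(P@c)
    A=np.vstack(A);b=np.hstack(b); x=np.linalg.lstsq(A,b,rcond=None)[0]
    return x,np.linalg.norm(A@x-b)
E
python3 - <<'E'
from h import *
s=camera_model('scene');d=camera_model('side')
S=lambda u,v:(200+u/3.6,140+v/3.6)
D=lambda u,v:(200+u/3.6,150+v/3.6)
for n,a,b,z in [('hub',(353,205),(396,217),.166),('reader',(435,190),(472,215),.086),('vial',(350,340),(402,352),.084),('tube foot/cup',(287,282),(329,308),.054),
 ('spA',(262,217),(304,236),.146),('spB',(400,278),(470,298),.146),('spC',(408,165),(440,185),.146)]:
    print(n,ray(s,S(*a),z).round(3),ray(d,D(*b),z).round(3),tri([s,d],[S(*a),D(*b)])[0].round(3))
E
```

```text
hub [0.557 0.099 0.166] [0.56  0.098 0.166] [0.558 0.101 0.167]
reader [ 0.546 -0.036  0.086] [ 0.546 -0.034  0.086] [ 0.549 -0.043  0.079]
vial [0.526 0.166 0.084] [0.529 0.164 0.084] [0.524 0.172 0.092]
tube foot/cup [0.623 0.104 0.054] [0.628 0.101 0.054] [0.62  0.111 0.063]
spA [0.629 0.127 0.146] [0.632 0.124 0.146] [0.626 0.132 0.152]
spB [0.494 0.14  0.146] [0.475 0.152 0.146] [0.492 0.128 0.13 ]
spC [0.552 0.01  0.146] [0.557 0.014 0.146] [ 0.565 -0.012  0.127]
```

```bash
cat >> h.py <<'E'
def pose():
    o=r.get_obs(); return np.array(o['tool_pos']),o['eef_rot'][2],o
def plan(goal,yawg,n,p=None,yaw=None):
    """n rows straight line, yaw unwrapped target; prints tool-frame dp & spin"""
    if p is None: p,yaw,_=pose()
    goal=np.array(goal); st=(goal-p)/n; dy=(yawg-yaw)/n; rows=[]
    for i in range(n):
        y=yaw+dy*i
        ex=np.array([np.cos(y),np.sin(y),0]);ey=np.array([np.sin(y),-np.cos(y),0])
        rows.append('{"jaw":1,"dp":[%d,%d,%d],"spin":%.3f}'%(round(1000*st@ex),round(1000*st@ey),round(-1000*st[2]),-dy))
    print(',\n'.join(rows))
E
python3 - <<'E'
from h import *
s=camera_model('scene')
for uv in [(345,108),(400,117),(372,135),(355,165),(330,165),(385,185)]: print(uv,ray(s,uv,0).round(2))
plan([.60,.12,.42],np.radians(208),22)
E
```

```text
(345, 108) [ 0.77 -0.79  0.  ]
(400, 117) [ 0.49 -0.83  0.  ]
(372, 135) [ 0.56 -0.61  0.  ]
(355, 165) [ 0.54 -0.35  0.  ]
(330, 165) [ 0.63 -0.31  0.  ]
(385, 185) [ 0.39 -0.28  0.  ]
{"jaw":1,"dp":[27,-21,-1],"spin":-0.148},
{"jaw":1,"dp":[30,-17,-1],"spin":-0.148},
{"jaw":1,"dp":[32,-12,-1],"spin":-0.148},
{"jaw":1,"dp":[34,-7,-1],"spin":-0.148},
{"jaw":1,"dp":[34,-2,-1],"spin":-0.148},
{"jaw":1,"dp":[34,3,-1],"spin":-0.148},
{"jaw":1,"dp":[34,8,-1],"spin":-0.148},
{"jaw":1,"dp":[32,13,-1],"spin":-0.148},
{"jaw":1,"dp":[30,17,-1],"spin":-0.148},
{"jaw":1,"dp":[27,22,-1],"spin":-0.148},
{"jaw":1,"dp":[24,25,-1],"spin":-0.148},
{"jaw":1,"dp":[20,28,-1],"spin":-0.148},
{"jaw":1,"dp":[15,31,-1],"spin":-0.148},
{"jaw":1,"dp":[10,33,-1],"spin":-0.148},
{"jaw":1,"dp":[5,34,-1],"spin":-0.148},
{"jaw":1,"dp":[0,35,-1],"spin":-0.148},
{"jaw":1,"dp":[-5,34,-1],"spin":-0.148},
{"jaw":1,"dp":[-10,33,-1],"spin":-0.148},
{"jaw":1,"dp":[-14,31,-1],"spin":-0.148},
{"jaw":1,"dp":[-19,29,-1],"spin":-0.148},
{"jaw":1,"dp":[-23,26,-1],"spin":-0.148},
{"jaw":1,"dp":[-27,22,-1],"spin":-0.148}
```

jog_arm(targets=[{"jaw":-0.1,"dp":[27,-21,-1],"spin":-0.148},{"jaw":-0.1,"dp":[30,-17,-1],"spin":-0.148},{"jaw":-0.1,"dp":[32,-12,-1],"spin":-0.148},{"jaw":-0.1,"dp":[34,-7,-1],"spin":-0.148},{"jaw":-0.1,"dp":[34,-2,-1],"spin":-0.148},{"jaw":-0.1,"dp":[34,3,-1],"spin":-0.148},{"jaw":-0.1,"dp":[34,8,-1],"spin":-0.148},{"jaw":-0.1,"dp":[32,13,-1],"spin":-0.148},{"jaw":-0.1,"dp":[30,17,-1],"spin":-0.148},{"jaw":-0.1,"dp":[27,22,-1],"spin":-0.148},{"jaw":-0.1,"dp":[24,25,-1],"spin":-0.148}])

```text
time: 2.05
tool_pos: [0.4049, -0.1968, 0.4165]
eef_rot: [3.141, 0.006, 2.031]
wrist_force: [0.1, -0.7, -1.1]
gripper_width: 0.0384
```

Run:
```python
from h import *
p,y,o=pose(); print(o['time'],p,o['eef_rot'],o['gripper_width'])
plan([.60,.12,.42],np.radians(208),15)
```

```text
2.05 [ 0.4048541  -0.19677399  0.41653412] [3.14078236 0.00604076 2.03071568] 0.03841445431252926
{"jaw":1,"dp":[13,21,0],"spin":-0.107},
{"jaw":1,"dp":[11,22,0],"spin":-0.107},
{"jaw":1,"dp":[8,23,0],"spin":-0.107},
{"jaw":1,"dp":[6,24,0],"spin":-0.107},
{"jaw":1,"dp":[3,25,0],"spin":-0.107},
{"jaw":1,"dp":[1,25,0],"spin":-0.107},
{"jaw":1,"dp":[-2,25,0],"spin":-0.107},
{"jaw":1,"dp":[-5,24,0],"spin":-0.107},
{"jaw":1,"dp":[-7,24,0],"spin":-0.107},
{"jaw":1,"dp":[-10,23,0],"spin":-0.107},
{"jaw":1,"dp":[-12,22,0],"spin":-0.107},
{"jaw":1,"dp":[-14,20,0],"spin":-0.107},
{"jaw":1,"dp":[-16,19,0],"spin":-0.107},
{"jaw":1,"dp":[-18,17,0],"spin":-0.107},
{"jaw":1,"dp":[-20,15,0],"spin":-0.107}
```

jog_arm(targets=[{"jaw":-0.1,"dp":[13,21,0],"spin":-0.107},{"jaw":-0.1,"dp":[11,22,0],"spin":-0.107},{"jaw":-0.1,"dp":[8,23,0],"spin":-0.107},{"jaw":-0.1,"dp":[6,24,0],"spin":-0.107},{"jaw":-0.1,"dp":[3,25,0],"spin":-0.107},{"jaw":-0.1,"dp":[1,25,0],"spin":-0.107},{"jaw":-0.1,"dp":[-2,25,0],"spin":-0.107},{"jaw":-0.1,"dp":[-5,24,0],"spin":-0.107},{"jaw":-0.1,"dp":[-7,24,0],"spin":-0.107},{"jaw":-0.1,"dp":[-10,23,0],"spin":-0.107},{"jaw":-0.1,"dp":[-12,22,0],"spin":-0.107},{"jaw":-0.1,"dp":[-14,20,0],"spin":-0.107},{"jaw":-0.1,"dp":[-16,19,0],"spin":-0.107},{"jaw":-0.1,"dp":[-18,17,0],"spin":-0.107},{"jaw":-0.1,"dp":[-20,15,0],"spin":-0.107},{"jaw":-0.1,"dp":[0,0,0],"spin":0}])

```text
time: 3.65
tool_pos: [0.5941, 0.1471, 0.4178]
eef_rot: [-3.131, 0.005, -2.57]
wrist_force: [-0.4, -0.2, -0.3]
gripper_width: 0.0385
```

Run:
```python
from h import *
p,y,o=pose(); print(o['time'],p,o['eef_rot'],o['gripper_width'],o['qpos'])
m=camera_model('wrist'); f=grab_frame('wrist'); cv2.imwrite('pics/w1.png',f[:,:,::-1])
np.savez('w1.npz',**m)
for n in ["code_reader","spoke_end","wheel_center","tall_tube","short_vial"]:
  print(n,[(d['uv'],round(d['conf'],2)) for d in nets.search_frame(n,'wrist')][:3])
```

```text
3.65 [0.59411661 0.14713208 0.41780006] [-3.13098902  0.00495069 -2.56973653] 0.0385170476071209 [ 0.10315929  0.27241698  1.43347412 -0.00729965  1.42649862 -2.03845048]
code_reader [([166.0, 22.9], 0.6)]
spoke_end [([292.9, 102.1], 0.89)]
wheel_center [([292.1, 101.5], 0.58)]
tall_tube [([245.3, 182.1], 0.61), ([282.5, 90.5], 0.48)]
short_vial [([372.3, 128.7], 0.63)]
```

View pics/w1.png

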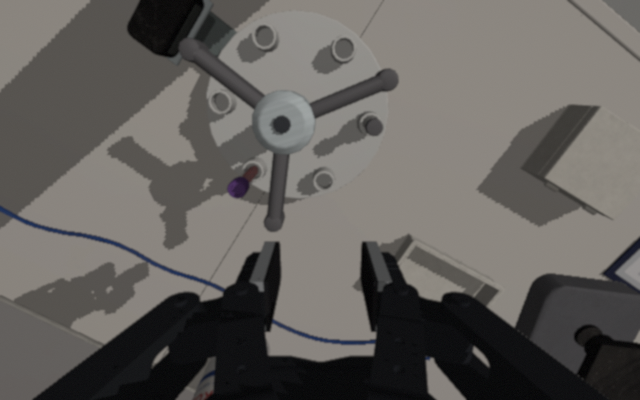

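```bash
cat >> h.py <<'E'
from scipy.optimize import least_squares
def up(name,x0,y0,x1,y1,k,out):
    a=cv2.imread(name)[y0:y1,x0:x1]; cv2.imwrite(out,cv2.resize(a,None,fx=k,fy=k,interpolation=cv2.INTER_CUBIC))
E
python3 - <<'E'
from h import *
up('pics/w1.png',120,0,420,240,2.5,'pics/w1c.png')
E
```

```text
(no output)
```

View pics/w1c.png

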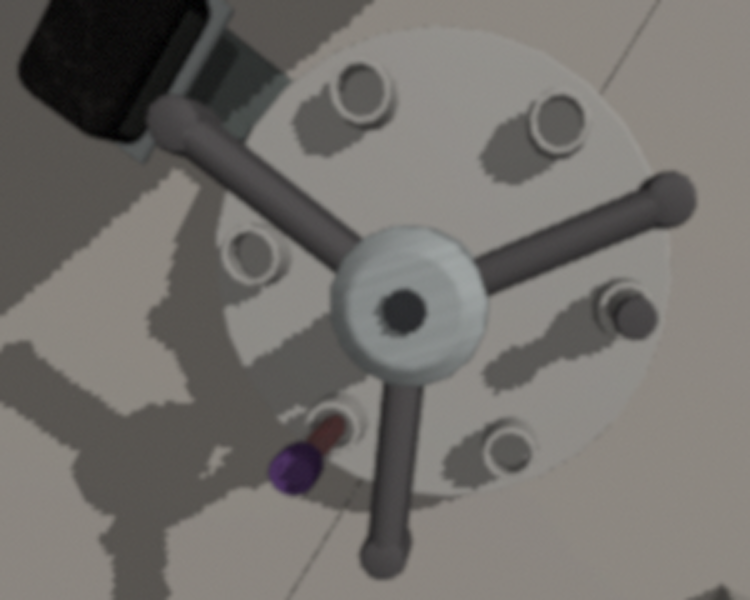

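jog_arm(targets=[{"jaw":-0.1,"dp":[30,-15,0],"spin":0},{"jaw":-0.1,"dp":[30,-15,0],"spin":0},{"jaw":-0.1,"dp":[0,0,0],"spin":0}])

```text
time: 4.25
tool_pos: [0.557, 0.0833, 0.418]
eef_rot: [-3.13, 0.003, -2.578]
wrist_force: [-0.5, 0.2, 0.3]
gripper_width: 0.0386
```

Run:
```python
from h import *
p,y,o=pose(); print(o['time'],p,o['eef_rot'],o['gripper_width'])
m=camera_model('wrist'); f=grab_frame('wrist'); cv2.imwrite('pics/w2.png',f[:,:,::-1])
np.savez('w2.npz',**m)
up('pics/w2.png',120,40,440,280,2.5,'pics/w2c.png')
```

```text
4.25 [0.55702888 0.0832569  0.41802226] [-3.12973673  0.0033479  -2.57807782] 0.03857193862467255
```

View pics/w2c.png

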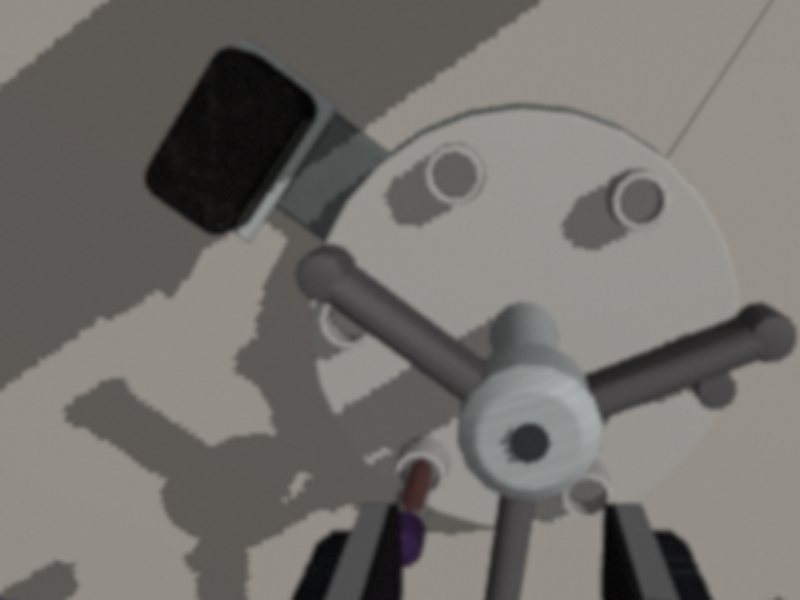

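```bash
cat > fit.py <<'E'
from h import *
def model(q,name,i=0):
    cx,cy,psi,th=q[:4]; a=psi+th
    P=lambda rr,an,z:np.array([cx+rr*np.cos(an),cy+rr*np.sin(an),z])
    return {'hub':lambda:P(0,0,.166),'post':lambda:P(.076,a+np.radians(30+120*i),.157),'tube':lambda:P(.075,a,.121),
     'vial':lambda:P(.075,a+2*np.pi/3,.084),'cup':lambda:P(.075,a+np.pi/3*i,.054),'reader':lambda:P(.136,psi,.086)}[name]()
def fit(obs,q0,off=True,fixed=None):
    def res(q):
        return np.concatenate([(proj(m,model(q,n,i))[0]-uv) for m,uv,n,i in obs])
    s=least_squares(res,q0,loss='soft_l1',f_scale=1.5)
    return s.x,res(s.x).reshape(-1,2)
E
python3 - <<'E'
from fit import *
m1=dict(np.load('w1.npz'));m2=dict(np.load('w2.npz'))
A=lambda u,v:(120+u/2.5,v/2.5); B=lambda u,v:(120+u/2.5,40+v/2.5)
sc=camera_model('scene'); S=lambda u,v:(200+u/3.6,140+v/3.6)
obs=[(m1,A(405,310),'hub',0),(m1,A(178,120),'post',2),(m1,A(674,197),'post',1),(m1,A(383,558),'post',0),(m1,A(292,473),'tube',0),(m1,A(636,317),'vial',0),
(m1,A(363,93),'cup',4),(m1,A(559,122),'cup',3),(m1,A(252,253),'cup',5),(m1,A(509,447),'cup',1),
(m2,B(530,441),'hub',0),(m2,B(325,270),'post',2),(m2,B(774,333),'post',1),(m2,B(456,174),'cup',4),(m2,B(639,198),'cup',3),(m2,B(716,388),'vial',0),(m2,B(588,492),'cup',1),
(m2,B(229,140),'reader',0)]
q,rs=fit(obs,[.558,.099,-1.66,1.6])
print(q,np.degrees(q[2:]))
for o,e in zip(obs,rs): print(o[2],o[3],e.round(1))
# reader orientation: back-project corners
for uv in [(148,178),(232,47),(312,105),(215,232)]: print(ray(m2,B(*uv),.086).round(4))
t,e=tri([m1,m2],[A(405,310),B(530,441)]);print('hub',t,e)
t,e=tri([m1,m2],[A(178,120),B(325,270)]);print('post2',t,e)
t,e=tri([m1,m2],[A(674,197),B(774,333)]);print('post1',t,e)
t,e=tri([m1,m2],[A(636,317),B(716,388)]);print('vial',t,e)
print('scene',proj(sc,[model(q,'hub'),model(q,'reader'),model(q,'post',0)]),S(353,205),S(435,190),S(262,217))
E
```

```text
[ 0.56168559  0.09406615 -1.66369352  1.56914008] [-95.32261704  89.90510426]
hub 0 [ 0.4 -0.7]
post 2 [-2.4 -0.5]
post 1 [ 0.3 -0.5]
post 0 [-0.2  0.5]
tube 0 [-0.4  0.1]
vial 0 [1.2 0. ]
cup 4 [-1.1 -2.6]
cup 3 [ 0.9 -1.6]
cup 5 [-1. -0.]
cup 1 [0.5 2.1]
hub 0 [0.9 0.5]
post 2 [-2.   2.4]
post 1 [1.6 2. ]
cup 4 [-0.6 -0.4]
cup 3 [1.5 0.5]
vial 0 [1.2 0.7]
cup 1 [0.  1.7]
reader 0 [-2.5 -1. ]
[ 0.5758 -0.0578  0.086 ]
[ 0.5208 -0.0519  0.086 ]
[ 0.5227 -0.0199  0.086 ]
[ 0.5802 -0.029   0.086 ]
hub [0.56259255 0.09391847 0.16325365] 3.577901129029483e-05
post2 [0.55418442 0.01797338 0.15130579] 0.0006129304023991364
post1 [0.49929701 0.1390309  0.15032405] 0.00013591193841659547
vial [0.53102192 0.16189674 0.08121565] 0.00012602880318330454
scene [[297.60510715 195.51337326]
 [320.60043032 191.58292718]
 [272.10247618 197.10070159]] (298.05555555555554, 196.94444444444446) (320.8333333333333, 192.77777777777777) (272.77777777777777, 200.27777777777777)
```

Run:
```python
from h import *
c=np.array([.5617,.094]); a=np.radians(24.6); g=c+.055*np.array([np.cos(a),np.sin(a)])
plan([*g,.40],a+np.pi,3,pose()[0],pose()[1]+2*np.pi)
```

```text
{"jaw":1,"dp":[-21,0,6],"spin":0.045},
{"jaw":1,"dp":[-21,1,6],"spin":0.045},
{"jaw":1,"dp":[-21,1,6],"spin":0.045}
```

jog_arm(targets=[{"jaw":-0.1,"dp":[-21,0,6],"spin":0.045},{"jaw":-0.1,"dp":[-21,1,6],"spin":0.045},{"jaw":-0.1,"dp":[-21,1,6],"spin":0.045},{"jaw":-0.1,"dp":[0,0,0],"spin":0}])

```text
time: 4.7
tool_pos: [0.6139, 0.1174, 0.4022]
eef_rot: [-3.131, 0.012, -2.723]
wrist_force: [-0.5, -1.0, 0.1]
gripper_width: 0.0387
```

```bash
cat >> h.py <<'E'
C=np.array([.5617,.094])
def cyl():
    p,y,o=pose(); d=p[:2]-C; ph=np.degrees(np.arctan2(d[1],d[0])); 
    print('t %.2f r %.1f phi %.1f z %.1f yaw-180-phi %.1f'%(o['time'],1000*np.hypot(*d),ph,1000*p[2],(np.degrees(y)-180-ph+180)%360-180),'F',np.round(o['wrist_force'],1),'q6 %.2f'%o['qpos'][5],'rp',np.round(o['eef_rot'][:2],3),'w',round(o['gripper_width'],4))
def snap(n,cam='wrist'):
    m=camera_model(cam); f=grab_frame(cam); cv2.imwrite(f'pics/{n}.png',f[:,:,::-1]); np.savez(n+'.npz',**m)
E
python3 - <<'E'
from h import *
cyl(); snap('w3')
E
```

```text
t 4.70 r 57.2 phi 24.2 z 402.2 yaw-180-phi -0.2 F [-0.5 -1.   0.1] q6 -1.94 rp [-3.131  0.012] w 0.0387
```

View pics/w3.png

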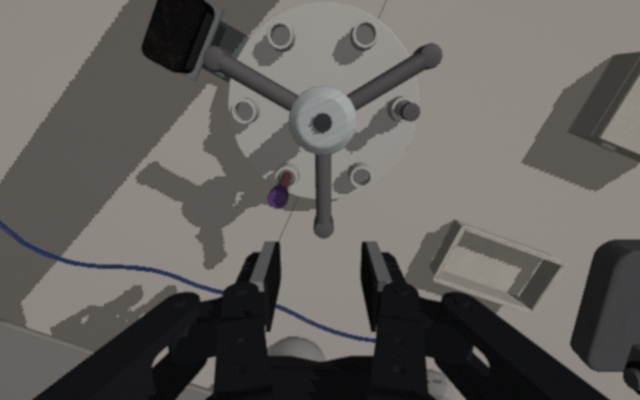

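jog_arm(targets=[{"jaw":-0.1,"dp":[-1,0,30],"spin":0},{"jaw":-0.1,"dp":[0,0,25],"spin":0},{"jaw":-0.1,"dp":[0,0,15],"spin":0},{"jaw":-0.1,"dp":[0,0,0],"spin":0}])

```text
time: 5.15
tool_pos: [0.615, 0.117, 0.3338]
eef_rot: [-3.129, 0.015, -2.72]
wrist_force: [-0.6, 0.2, -0.9]
gripper_width: 0.0384
```

Run:
```python
from h import *
cyl(); snap('w4'); snap('s4','scene'); up('pics/s4.png',220,140,380,260,4,'pics/s4c.png')
```

```text
t 5.15 r 58.0 phi 23.3 z 333.8 yaw-180-phi 0.8 F [-0.6  0.2 -0.9] q6 -1.94 rp [-3.129  0.015] w 0.0384
```

View pics/w4.png

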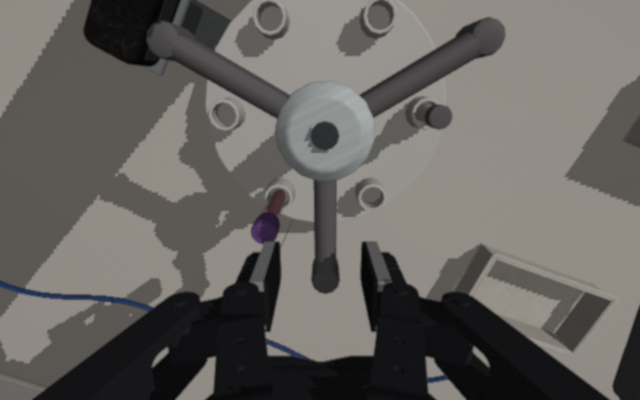

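View pics/s4c.png

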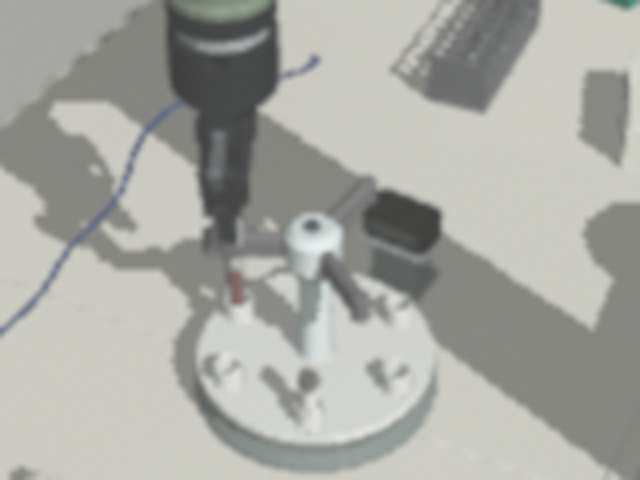

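jog_arm(targets=[{"jaw":-0.1,"dp":[2,1,12],"spin":0},{"jaw":-0.1,"dp":[2,0,8],"spin":0.01},{"jaw":-0.1,"dp":[0,0,1],"spin":0}])

```text
time: 5.55
tool_pos: [0.6134, 0.1162, 0.3182]
eef_rot: [-3.125, 0.027, -2.73]
wrist_force: [-0.2, 0.6, -0.0]
gripper_width: 0.0384
```

Run:
```python
from h import *
cyl(); snap('w5'); snap('s5','scene'); up('pics/s5.png',220,140,380,260,4,'pics/s5c.png')
```

```text
t 5.55 r 56.3 phi 23.2 z 318.2 yaw-180-phi 0.4 F [-0.2  0.6 -0. ] q6 -1.93 rp [-3.125  0.027] w 0.0384
```

View pics/w5.png

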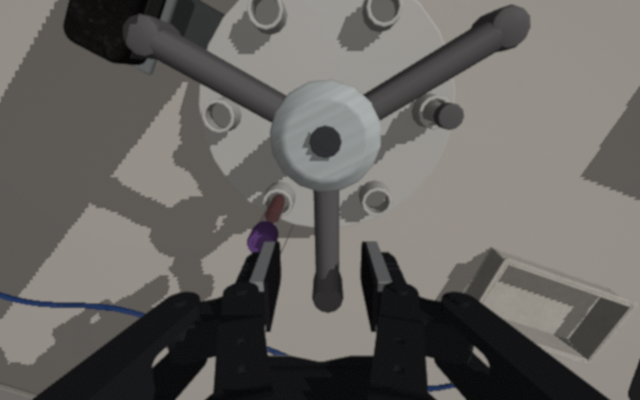

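View pics/s5c.png

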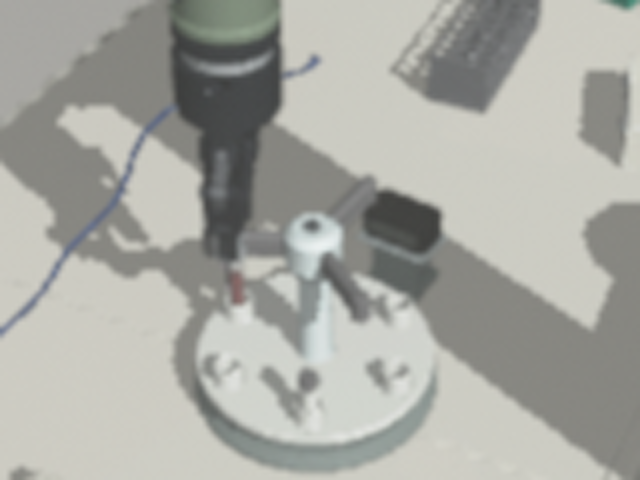

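jog_arm(targets=[{"jaw":-0.1,"dp":[3,0,4],"spin":0},{"jaw":-0.1,"dp":[1,-4.5,1],"spin":0.08},{"jaw":-0.1,"dp":[0.3,-4.5,0],"spin":0.08},{"jaw":-0.1,"dp":[0.3,-4.5,0],"spin":0.08},{"jaw":-0.1,"dp":[0.3,-4.5,0],"spin":0.08},{"jaw":-0.1,"dp":[0.3,-4.5,0],"spin":0.08},{"jaw":-0.1,"dp":[0.3,-4.5,0],"spin":0.08},{"jaw":-0.1,"dp":[0.3,-4.5,0],"spin":0.08}])

```text
time: 6.45
tool_pos: [0.6126, 0.0853, 0.3142]
eef_rot: [3.134, 0.032, 2.972]
wrist_force: [-0.7, 1.5, 0.6]
gripper_width: 0.0382
```

```bash
cat >> h.py <<'E'
from scipy.spatial.transform import Rotation as Ro
def tip():
    p,y,o=pose(); R=Ro.from_euler('xyz',o['eef_rot']).as_matrix(); t=p+.165*R[:,2]; d=t[:2]-C; ph=np.degrees(np.arctan2(d[1],d[0]))
    print('TIP r %.1f phi %.1f z(173) %.1f yaw err %.1f'%(1000*np.hypot(*d),ph,1000*(p+.173*R[:,2])[2],(np.degrees(y)-180-ph+180)%360-180))
E
python3 - <<'E'
from h import *
cyl(); tip(); snap('w6')
E
```

```text
t 6.45 r 51.7 phi -9.7 z 314.2 yaw-180-phi 0.0 F [-0.7  1.5  0.6] q6 -1.40 rp [3.134 0.032] w 0.0382
TIP r 57.0 phi -8.5 z(173) 141.3 yaw err -1.2
```

View pics/w6.png

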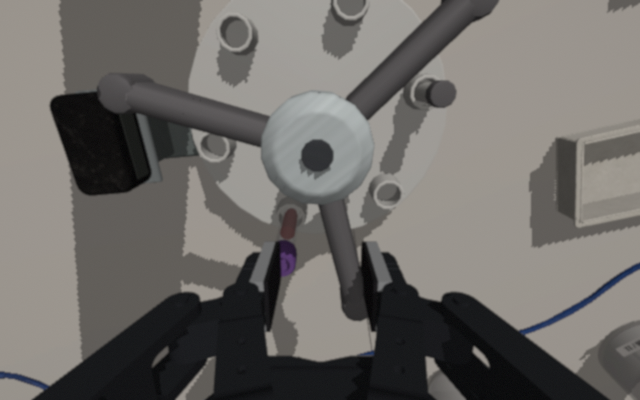

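jog_arm(targets=[{"jaw":-0.1,"dp":[0.2,-4.5,0],"spin":0.08},{"jaw":-0.1,"dp":[0.2,-4.5,0],"spin":0.08},{"jaw":-0.1,"dp":[0.2,-4.5,0],"spin":0.08},{"jaw":-0.1,"dp":[0.2,-4.5,0],"spin":0.08},{"jaw":-0.1,"dp":[0.2,-4.5,0],"spin":0.08},{"jaw":-0.1,"dp":[0.2,-4.5,0],"spin":0.08},{"jaw":-0.1,"dp":[0.2,-4.5,0],"spin":0.08},{"jaw":-0.1,"dp":[0.2,-4.5,0],"spin":0.08}])

```text
time: 7.3
tool_pos: [0.5962, 0.0557, 0.314]
eef_rot: [3.106, 0.022, 2.317]
wrist_force: [1.4, 1.1, -0.4]
gripper_width: 0.0382
```

Run:
```python
from h import *
cyl(); tip(); snap('w7')
```

```text
t 7.30 r 51.5 phi -48.0 z 314.0 yaw-180-phi 0.7 F [ 1.4  1.1 -0.4] q6 -0.80 rp [3.106 0.022] w 0.0382
TIP r 55.4 phi -41.8 z(173) 141.2 yaw err -5.4
```

View pics/w7.png

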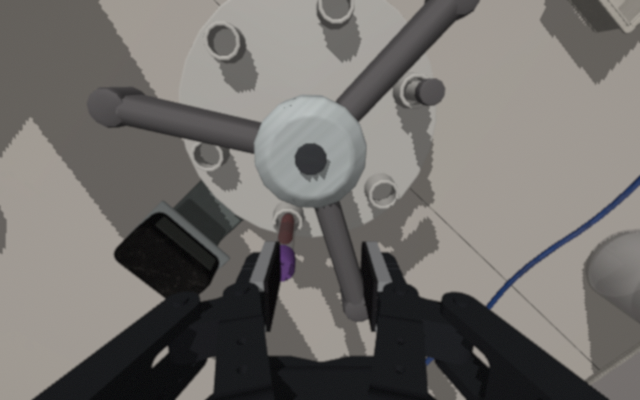

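```bash
cat >> h.py <<'E'
def ang(n,pts,calib=None):
    """pts: list of (uv, z, offset deg relative to tube). hub first with offset None"""
    m=dict(np.load(n+'.npz')); c=C
    for uv,z,off in pts:
        X=ray(m,uv,z)
        if off is None: c=X[:2]; print('hub',X.round(4)); continue
        d=X[:2]-c; a=np.degrees(np.arctan2(d[1],d[0]))-off
        print(off,'r %.1f'%(1000*np.hypot(*d)),'tube ang %.1f'%((a+180)%360-180))
E
python3 - <<'E'
from h import *
ang('w7',[((311,158),.166,None),((105,107),.151,270),((356,310),.151,30),((429,91),.084,120)])
ang('w7',[((105,107),.151,270),((356,310),.151,30),((429,91),.084,120)])
E
```

```text
hub [0.5626 0.0944 0.166 ]
270 r 78.7 tube ang -59.5
30 r 79.8 tube ang -62.0
120 r 72.4 tube ang -60.2
270 r 77.8 tube ang -59.4
30 r 80.3 tube ang -61.5
120 r 73.1 tube ang -60.6
```

jog_arm(targets=[{"jaw":-0.1,"dp":[0,-4.5,0],"spin":0.07},{"jaw":-0.1,"dp":[0,-4.5,0],"spin":0.07},{"jaw":-0.1,"dp":[0,-4.5,0],"spin":0.07},{"jaw":-0.1,"dp":[0,-4.5,0],"spin":0.07},{"jaw":-0.1,"dp":[0.1,-4.5,0],"spin":0.07},{"jaw":-0.1,"dp":[0.1,-4.5,0],"spin":0.07},{"jaw":-0.1,"dp":[0,-3,0],"spin":0.05},{"jaw":-0.1,"dp":[0,-2,0],"spin":0.03},{"jaw":-0.1,"dp":[0,0,0],"spin":0}])

```text
time: 8.25
tool_pos: [0.5699, 0.0404, 0.3143]
eef_rot: [3.088, 0.004, 1.817]
wrist_force: [0.7, 0.0, -0.8]
gripper_width: 0.0382
```

Run:
```python
from h import *
cyl(); tip(); snap('w8'); snap('s8','scene'); snap('d8','side')
up('pics/s8.png',220,140,380,260,4,'pics/s8c.png')
```

```text
t 8.25 r 54.2 phi -81.3 z 314.3 yaw-180-phi 5.4 F [ 0.7  0.  -0.8] q6 -0.34 rp [3.088 0.004] w 0.0382
TIP r 54.8 phi -72.0 z(173) 141.6 yaw err -3.9
```

View pics/w8.png

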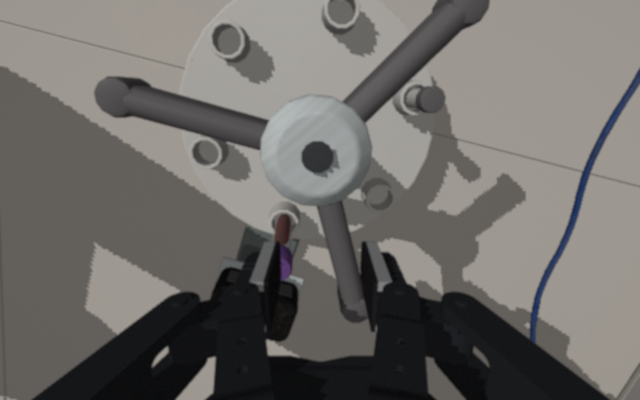

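View pics/s8c.png

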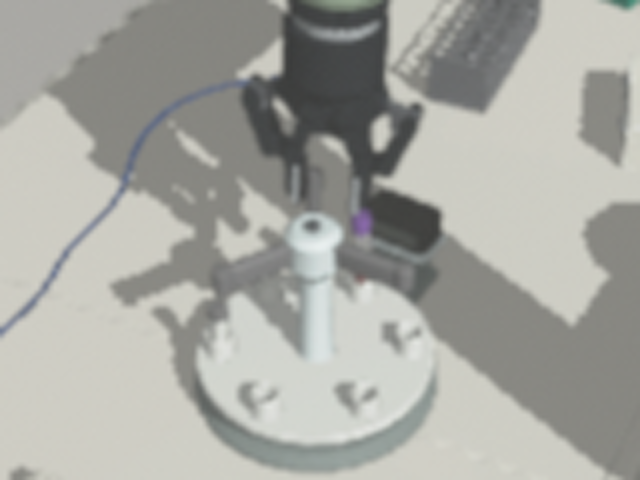

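Run:
```python
from h import *
up('pics/w8.png',80,0,480,330,2,'pics/w8c.png')
for h in (0,1): ang('w8',([((317,156),.166,None)] if h else [])+[((113,96),.151,270),((467,5),.151,150),((353,308),.151,30),((430,99),.084,120),((230,41),.054,240),((343,11),.054,180),((207,152),.054,300),((283,214),.054,0),((377,193),.054,60)])
```

```text
270 r 77.1 tube ang -91.3
150 r 76.8 tube ang -93.2
30 r 78.4 tube ang -92.1
120 r 73.8 tube ang -92.0
240 r 71.4 tube ang -92.9
180 r 73.3 tube ang -93.6
300 r 72.4 tube ang -91.6
0 r 67.5 tube ang -92.7
60 r 70.4 tube ang -90.6
hub [0.5627 0.0943 0.166 ]
270 r 78.1 tube ang -91.1
150 r 76.0 tube ang -92.6
30 r 78.2 tube ang -92.9
120 r 72.8 tube ang -91.8
240 r 72.1 tube ang -92.3
180 r 73.0 tube ang -92.8
300 r 73.4 tube ang -91.7
0 r 67.9 tube ang -93.5
60 r 69.7 tube ang -91.2
```

View pics/w8c.png

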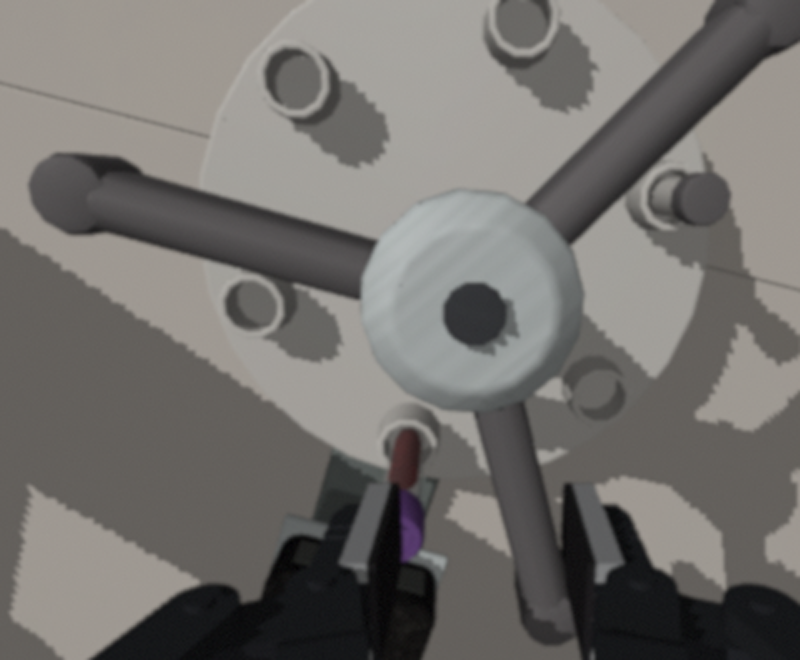

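Run:
```python
import cv2,numpy as np
a=cv2.imread('pics/w6.png')[70:210,30:200]; b=cv2.imread('pics/w7.png')[170:310,90:260]
f=lambda x:cv2.resize(np.clip(x.astype(float)*1.6,0,255).astype('uint8'),None,fx=2.3*1,fy=2.3,interpolation=cv2.INTER_CUBIC)
cv2.imwrite('pics/rd.png',np.hstack([f(a),f(b)]))
```

```text
(no output)
```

View pics/rd.png

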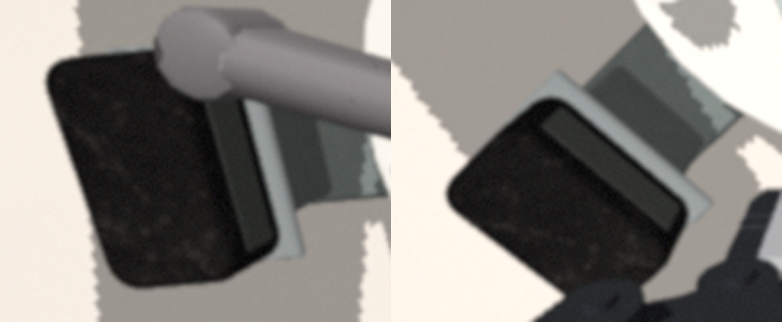

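Run:
```python
from h import *
m=dict(np.load('w7.npz')); P=lambda u,v:(90+(u-391)/2.3,170+v/2.3)
for n,a,b,z in [('platform front',(557,72),(712,207),.056),('strip bottom',(558,104),(685,207),.06),('strip top',(540,130),(667,232),.086),('arm near',(645,28),(742,114),.02),('arm far',(585,85),(690,163),.02)]:
    A=ray(m,P(*a),z);B=ray(m,P(*b),z); M=(A+B)/2-np.r_[C,0]; M2=(A+B)/2-np.r_[.5627,.0943,0]
    print(n,'mid ang %.1f %.1f r %.1f'%(np.degrees(np.arctan2(M[1],M[0])),np.degrees(np.arctan2(M2[1],M2[0])),1000*np.hypot(M[0],M[1])),'len %.1f'%(1000*np.linalg.norm(A-B)),'normal %.1f'%(np.degrees(np.arctan2(*(B-A)[[1,0]]))))
```

```text
platform front mid ang -93.7 -94.2 r 114.9 len 65.1 normal -5.2
strip bottom mid ang -93.7 -94.2 r 119.7 len 51.1 normal -3.4
strip top mid ang -94.0 -94.5 r 113.4 len 45.4 normal -3.7
arm near mid ang -94.1 -94.7 r 99.8 len 46.2 normal -3.8
arm far mid ang -94.3 -94.7 r 130.3 len 47.2 normal 0.1
```

jog_arm(targets=[{"jaw":-0.1,"dp":[0,-2.5,0],"spin":0.03},{"jaw":-0.1,"dp":[0,0,0],"spin":0}])

```text
time: 8.6
tool_pos: [0.5678, 0.0398, 0.3144]
eef_rot: [3.087, 0.003, 1.785]
wrist_force: [0.6, 0.2, -0.3]
gripper_width: 0.0383
```

Run:
```python
from h import *
cyl(); tip(); snap('w9')
up('pics/w9.png',80,0,480,330,2,'pics/w9c.png')
```

```text
t 8.60 r 54.5 phi -83.5 z 314.4 yaw-180-phi 5.8 F [ 0.6  0.2 -0.3] q6 -0.31 rp [3.087e+00 3.000e-03] w 0.0383
TIP r 54.8 phi -74.1 z(173) 141.7 yaw err -3.6
```

View pics/w9c.png

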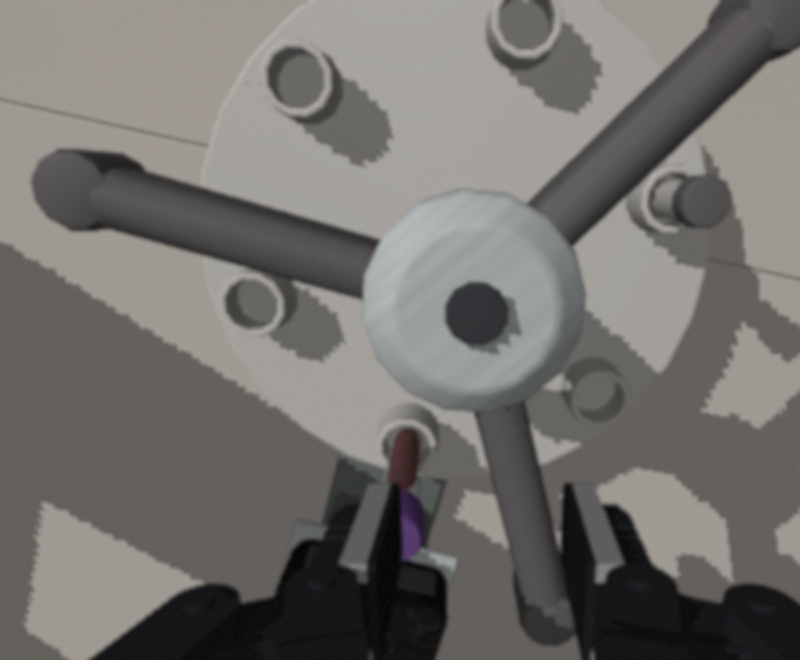

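Run:
```python
from h import *
F=lambda u,v:(80+u/2,v/2)
pts=[(F(69,187),.151,270),(F(547,616),.151,30),(F(704,200),.084,120),(F(300,79),.054,240),(F(525,24),.054,180),(F(254,303),.054,300),(F(408,430),.054,0),(F(595,390),.054,60)]
ang('w9',pts); ang('w9',[(F(477,312),.166,None)]+pts)
m=dict(np.load('w9.npz'))
for a,b,z in [((298,524),(457,563),.056)]:
    A=ray(m,F(*a),z);B=ray(m,F(*b),z);M=(A+B)/2-np.r_[C,0];print(np.degrees(np.arctan2(M[1],M[0])),np.hypot(*M[:2]),np.linalg.norm(A-B))
```

```text
270 r 77.0 tube ang -93.8
30 r 78.4 tube ang -94.0
120 r 74.7 tube ang -94.3
240 r 72.3 tube ang -95.1
180 r 72.8 tube ang -95.1
300 r 72.5 tube ang -93.8
0 r 68.0 tube ang -93.9
60 r 71.6 tube ang -93.0
hub [0.5629 0.0943 0.166 ]
270 r 78.2 tube ang -93.6
30 r 78.1 tube ang -94.9
120 r 73.5 tube ang -94.1
240 r 73.2 tube ang -94.4
180 r 72.5 tube ang -94.2
300 r 73.7 tube ang -94.0
0 r 68.4 tube ang -94.9
60 r 70.7 tube ang -93.7
-93.55064687083404 0.11600236562862046 0.06339305098007886
```

jog_arm(targets=[{"jaw":-0.1,"dp":[0,4,0],"spin":0},{"jaw":-0.1,"dp":[0,3,0],"spin":0},{"jaw":-0.1,"dp":[0,0,-20],"spin":0},{"jaw":-0.1,"dp":[0,0,-30],"spin":0},{"jaw":-0.1,"dp":[10,0,-30],"spin":0},{"jaw":-0.1,"dp":[-30,0,-20],"spin":0},{"jaw":-0.1,"dp":[-30,0,0],"spin":0},{"jaw":-0.1,"dp":[-20,0,0],"spin":0},{"jaw":-0.1,"dp":[0,0,0],"spin":0}])

```text
time: 9.55
tool_pos: [0.5859, -0.0284, 0.4178]
eef_rot: [3.093, 0.002, 1.791]
wrist_force: [-0.0, -0.3, -0.9]
gripper_width: 0.0385
```

Run:
```python
from h import *
cyl(); tip(); snap('w10')
up('pics/w10.png',120,0,440,240,2.5,'pics/w10c.png')
```

```text
t 9.55 r 124.8 phi -78.8 z 417.8 yaw-180-phi 1.4 F [-0.  -0.3 -0.9] q6 -0.42 rp [3.093e+00 2.000e-03] w 0.0385
TIP r 125.3 phi -75.1 z(173) 245.0 yaw err -2.3
```

View pics/w10.png

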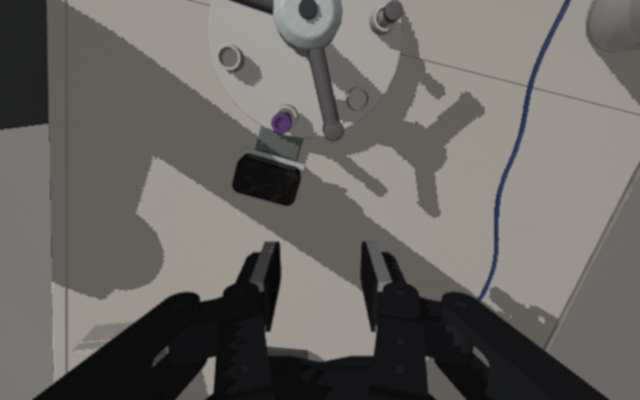

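View pics/w10c.png

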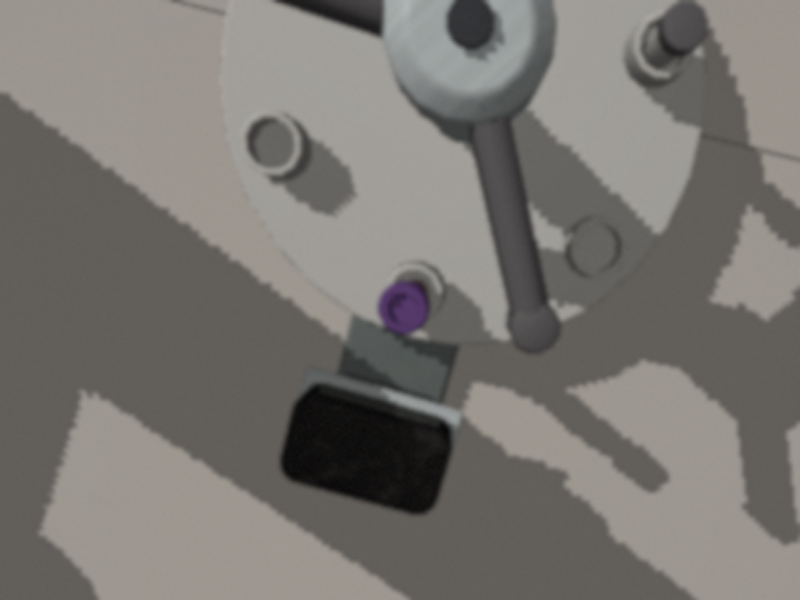

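Run:
```python
from h import *
m=dict(np.load('w10.npz')); F=lambda u,v:(120+u/2.5,v/2.5)
pts=[(F(403,307),.121,0),(F(418,285),.054,0),(F(534,330),.151,30),(F(684,28),.084,120),(F(275,146),.054,300),(F(593,247),.054,60)]
ang('w10',pts); ang('w10',[(F(471,24),.166,None)]+pts)
for n,qs,z in [('plat',[(308,370),(460,420)],.056),('reader',[(300,390),(452,432),(430,513),(284,470)],.086),('arm',[(353,318),(459,347)],.02)]:
    X=np.array([ray(m,F(*q),z) for q in qs]); M=X.mean(0)
    for c in (C,[.5625,.0943]):
        d=M[:2]-c; print(n,'%.1f r %.1f'%(np.degrees(np.arctan2(d[1],d[0])),1000*np.hypot(*d)),'edge %.1f'%np.degrees(np.arctan2(*(X[1]-X[0])[[1,0]])), 1000*np.linalg.norm(X[1]-X[0]))
```

```text
0 r 74.7 tube ang -93.1
0 r 71.9 tube ang -92.4
30 r 78.1 tube ang -93.5
120 r 75.0 tube ang -95.7
300 r 72.6 tube ang -92.2
60 r 74.5 tube ang -95.1
hub [0.5634 0.0927 0.166 ]
0 r 73.5 tube ang -94.5
0 r 70.6 tube ang -93.9
30 r 76.1 tube ang -94.2
120 r 74.0 tube ang -94.2
300 r 73.5 tube ang -93.8
60 r 72.3 tube ang -95.1
plat -93.8 r 117.6 edge -6.6 64.0001447736576
plat -94.1 r 117.9 edge -6.6 64.0001447736576
reader -93.8 r 133.9 edge -4.0 57.665890283993306
reader -94.1 r 134.3 edge -4.0 57.665890283993306
arm -93.2 r 95.6 edge -3.0 47.79590938077623
arm -93.6 r 95.9 edge -3.0 47.79590938077623
```

```bash
cat >> h.py <<'E'
def gotip(r_,ph,tipz,n):
    p,y,o=pose(); R=Ro.from_euler('xyz',o['eef_rot']).as_matrix()
    g=np.r_[C+[0.0005,0],0]+np.array([r_*np.cos(np.radians(ph)),r_*np.sin(np.radians(ph)),0]); g[2]=tipz
    t=p+.165*R[:,2]; t[2]=(p+.173*R[:,2])[2]
    w=((np.radians(ph)+np.pi-y)+np.pi)%(2*np.pi)-np.pi
    print('dp tool now',(1000*R.T@(g-t)).round(1),'spin total %.3f'%-w)
    for i in range(n):
        Ri=R@Ro.from_rotvec([0,0,-w*i/n]).as_matrix(); print((1000*Ri.T@(g-t)/n).round(1),round(-w/n,3))
E
python3 - <<'E'
from h import *
gotip(.055,-64.4,.235,4)
E
```

```text
dp tool now [70.1  7.6  9.9] spin total -0.226
[17.5  1.9  2.5] -0.057
[17.4  2.9  2.5] -0.057
[17.2  3.9  2.5] -0.057
[17.   4.8  2.5] -0.057
```

Reposition above the spoke while the tube rests (until at least t = 11 s).

jog_arm(targets=[{"jaw":-0.1,"dp":[17.5,2,2.5],"spin":-0.057},{"jaw":-0.1,"dp":[17.5,3,2.5],"spin":-0.057},{"jaw":-0.1,"dp":[17,4,2.5],"spin":-0.057},{"jaw":-0.1,"dp":[17,5,2.5],"spin":-0.057},{"jaw":-0.1,"dp":[0,0,0],"spin":0}])

```text
time: 10.1
tool_pos: [0.5751, 0.0545, 0.4043]
eef_rot: [3.099, 0.006, 2.045]
wrist_force: [0.2, -0.1, 0.3]
gripper_width: 0.0384
```

Run:
```python
from h import *
cyl(); tip(); gotip(.055,-64.4,.141,1); snap('w11')
```

```text
t 10.10 r 41.7 phi -71.2 z 404.3 yaw-180-phi 8.4 F [ 0.2 -0.1  0.3] q6 -0.54 rp [3.099 0.006] w 0.0384
TIP r 42.2 phi -61.6 z(173) 231.5 yaw err -1.2
dp tool now [-12.5  -5.8  90.4] spin total 0.028
[-12.5  -5.8  90.4] 0.028
```

View pics/w11.png

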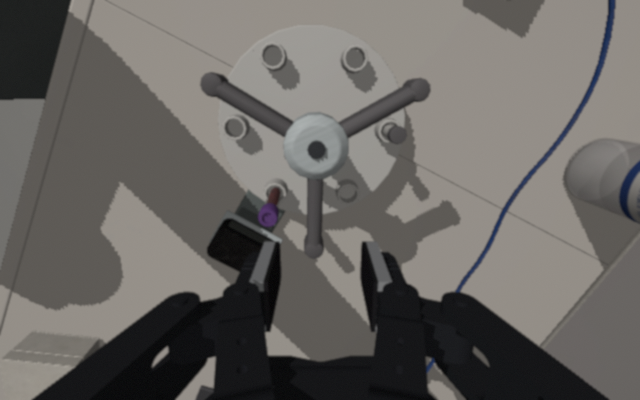

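jog_arm(targets=[{"jaw":-0.1,"dp":[-12,-4,10],"spin":0.028},{"jaw":-0.1,"dp":[0,0,20],"spin":0},{"jaw":-0.1,"dp":[0,0,15],"spin":0},{"jaw":-0.1,"dp":[0,0,0],"spin":0},{"jaw":-0.1,"dp":[0,0,0],"spin":0}])

```text
time: 10.65
tool_pos: [0.5791, 0.0397, 0.3563]
eef_rot: [3.1, 0.007, 2.012]
wrist_force: [0.5, 0.3, -0.3]
gripper_width: 0.0384
```

Run:
```python
from h import *
cyl(); tip(); gotip(.055,-64.4,.141,1); snap('w12')
```

```text
t 10.65 r 57.0 phi -72.2 z 356.3 yaw-180-phi 7.5 F [ 0.5  0.3 -0.3] q6 -0.53 rp [3.1   0.007] w 0.0384
TIP r 57.8 phi -65.3 z(173) 183.5 yaw err 0.6
dp tool now [ 2.9 -0.4 42.5] spin total -0.006
[ 2.9 -0.4 42.5] -0.006
```

View pics/w12.png

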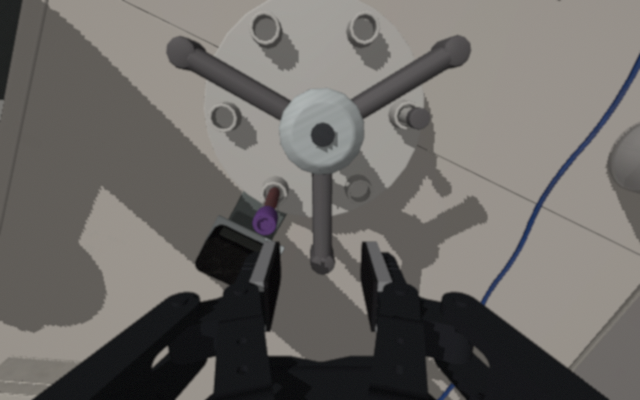

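jog_arm(targets=[{"jaw":-0.1,"dp":[2,0,15],"spin":0},{"jaw":-0.1,"dp":[1,0,14],"spin":0},{"jaw":-0.1,"dp":[0,0,9],"spin":0},{"jaw":-0.1,"dp":[0,0,3],"spin":0},{"jaw":-0.1,"dp":[0,0,0],"spin":0},{"jaw":-0.1,"dp":[0,0,0],"spin":0},{"jaw":-0.1,"dp":[0,0,0],"spin":0}])

```text
time: 11.4
tool_pos: [0.58, 0.0425, 0.313]
eef_rot: [3.099, 0.009, 2.011]
wrist_force: [-0.5, -0.1, 0.2]
gripper_width: 0.0383
```

Run:
```python
from h import *
cyl(); tip(); gotip(.055,-64.4,.141,1); snap('w13')
```

```text
t 11.40 r 54.7 phi -70.4 z 313.0 yaw-180-phi 5.6 F [-0.5 -0.1  0.2] q6 -0.52 rp [3.099 0.009] w 0.0383
TIP r 55.9 phi -63.0 z(173) 140.2 yaw err -1.8
dp tool now [ 0.6 -0.9 -0.9] spin total -0.007
[ 0.6 -0.9 -0.9] -0.007
```

View pics/w13.png

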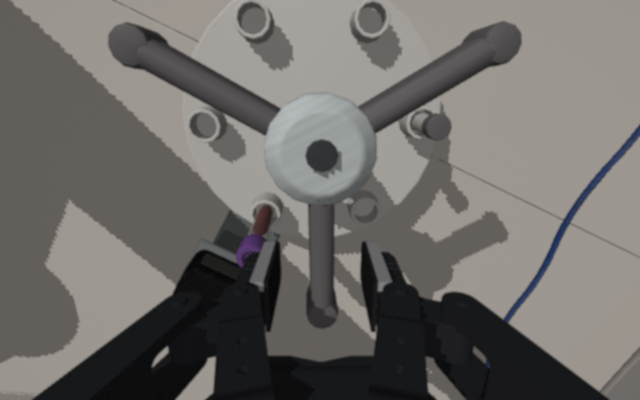

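jog_arm(targets=[{"jaw":-0.1,"dp":[0.2,-4.5,-0.2],"spin":0.078},{"jaw":-0.1,"dp":[0.2,-4.5,0],"spin":0.078},{"jaw":-0.1,"dp":[0.2,-4.5,0],"spin":0.078},{"jaw":-0.1,"dp":[0.2,-4.5,0],"spin":0.078},{"jaw":-0.1,"dp":[0.2,-4.5,0],"spin":0.078},{"jaw":-0.1,"dp":[0.2,-4.5,0],"spin":0.078},{"jaw":-0.1,"dp":[0.2,-4.5,0],"spin":0.078},{"jaw":-0.1,"dp":[0.2,-4.5,0],"spin":0.078}])

```text
time: 12.25
tool_pos: [0.5475, 0.0388, 0.317]
eef_rot: [3.085, -0.024, 1.363]
wrist_force: [1.9, -0.2, -1.4]
gripper_width: 0.0385
```

Run:
```python
from h import *
cyl(); tip(); snap('w14')
```

```text
t 12.25 r 57.0 phi -104.4 z 317.0 yaw-180-phi 2.5 F [ 1.9 -0.2 -1.4] q6 0.11 rp [ 3.085 -0.024] w 0.0385
TIP r 53.5 phi -94.5 z(173) 144.3 yaw err -7.4
```

View pics/w14.png

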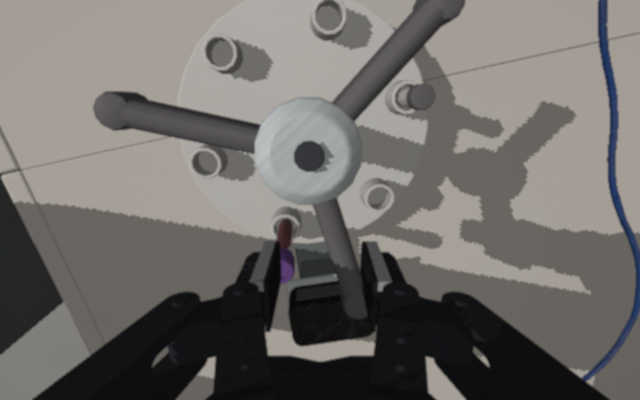

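jog_arm(targets=[{"jaw":-0.1,"dp":[0,-4.5,1.0],"spin":0.065},{"jaw":-0.1,"dp":[0,-4.5,0.8],"spin":0.065},{"jaw":-0.1,"dp":[0,-4.5,0.6],"spin":0.07},{"jaw":-0.1,"dp":[0.1,-4.5,0.6],"spin":0.07},{"jaw":-0.1,"dp":[0.1,-4.5,0.5],"spin":0.07},{"jaw":-0.1,"dp":[0.1,-4.5,0.5],"spin":0.07},{"jaw":-0.1,"dp":[0.1,-4.5,0.5],"spin":0.07},{"jaw":-0.1,"dp":[0.1,-4.5,0.5],"spin":0.07}])

```text
time: 13.1
tool_pos: [0.5208, 0.0523, 0.3177]
eef_rot: [3.083, -0.061, 0.801]
wrist_force: [0.5, -1.7, -0.6]
gripper_width: 0.0385
```

Run:
```python
from h import *
cyl(); tip(); snap('w15')
```

```text
t 13.10 r 58.4 phi -134.4 z 317.7 yaw-180-phi 0.3 F [ 0.5 -1.7 -0.6] q6 0.70 rp [ 3.083 -0.061] w 0.0385
TIP r 49.2 phi -123.1 z(173) 145.3 yaw err -11.0
```

View pics/w15.png

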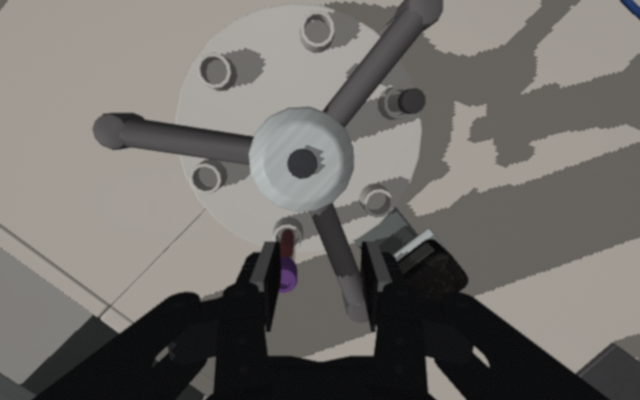

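jog_arm(targets=[{"jaw":-0.1,"dp":[-1,-4.5,1.0],"spin":0},{"jaw":-0.1,"dp":[-1,-4.5,1.0],"spin":0},{"jaw":-0.1,"dp":[-0.5,-4.5,1.0],"spin":0},{"jaw":-0.1,"dp":[0,-4.5,1.0],"spin":0.03},{"jaw":-0.1,"dp":[0,-4.5,0.5],"spin":0.05}])

```text
time: 13.65
tool_pos: [0.504, 0.0663, 0.3142]
eef_rot: [3.081, -0.069, 0.724]
wrist_force: [0.8, -1.5, 2.0]
gripper_width: 0.0386
```

Run:
```python
from h import *
cyl(); tip(); snap('w16')
```

```text
t 13.65 r 64.0 phi -154.4 z 314.2 yaw-180-phi 15.9 F [ 0.8 -1.5  2. ] q6 0.81 rp [ 3.081 -0.069] w 0.0386
TIP r 50.7 phi -147.0 z(173) 141.9 yaw err 8.4
```

View pics/w16.png

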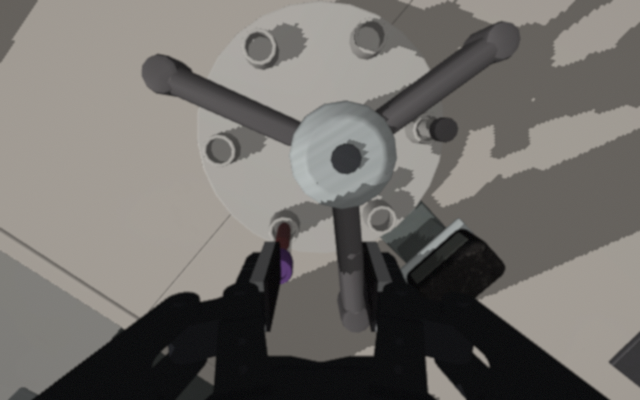

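Run:
```python
from h import *
ang('w16',[((345,158),.166,None),((160,73),.151,270),((500,40),.151,150),((352,315),.151,30),((444,130),.084,120),((222,149),.054,300),((261,48),.054,240),((369,38),.054,180)])
```

```text
hub [0.5629 0.0944 0.166 ]
270 r 76.9 tube ang -162.9
150 r 77.7 tube ang -163.5
30 r 76.8 tube ang -163.7
120 r 73.5 tube ang -163.3
300 r 71.7 tube ang -163.2
240 r 72.2 tube ang -163.5
180 r 72.4 tube ang -163.1
```

jog_arm(targets=[{"jaw":-0.1,"dp":[0.5,-4.5,0.5],"spin":0.08},{"jaw":-0.1,"dp":[0.4,-4.5,0.6],"spin":0.08},{"jaw":-0.1,"dp":[0.3,-4.5,0.7],"spin":0.08},{"jaw":-0.1,"dp":[0.3,-4.5,0.7],"spin":0.08},{"jaw":-0.1,"dp":[0.2,-4.5,0.7],"spin":0.08},{"jaw":-0.1,"dp":[0,-4.5,0.7],"spin":0.08},{"jaw":-0.1,"dp":[0,-4.5,0.7],"spin":0.06},{"jaw":-0.1,"dp":[0,-3,0.5],"spin":0},{"jaw":-0.1,"dp":[0,0,0],"spin":0}])

```text
time: 14.6
tool_pos: [0.4907, 0.1, 0.3094]
eef_rot: [3.125, -0.096, 0.176]
wrist_force: [0.2, -1.2, 0.9]
gripper_width: 0.0382
```

Run:
```python
from h import *
cyl(); tip(); snap('w17')
```

```text
t 14.60 r 71.2 phi 175.2 z 309.4 yaw-180-phi 14.9 F [ 0.2 -1.2  0.9] q6 1.43 rp [ 3.125 -0.096] w 0.0382
TIP r 55.2 phi 173.8 z(173) 137.2 yaw err 16.3
```

View pics/w17.png

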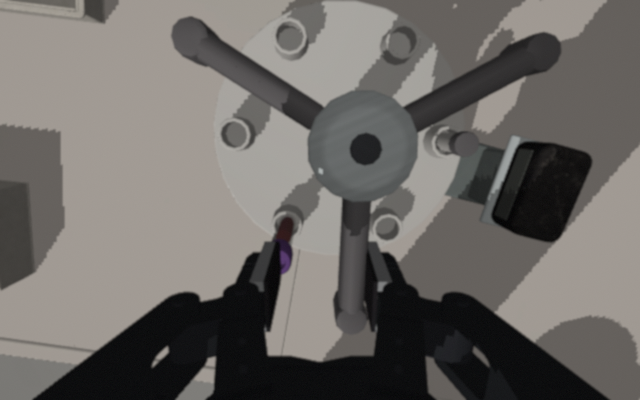

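Run:
```python
from h import *
up('pics/w17.png',220,0,600,280,2.1,'pics/w17c.png')
```

```text
(no output)
```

View pics/w17c.png

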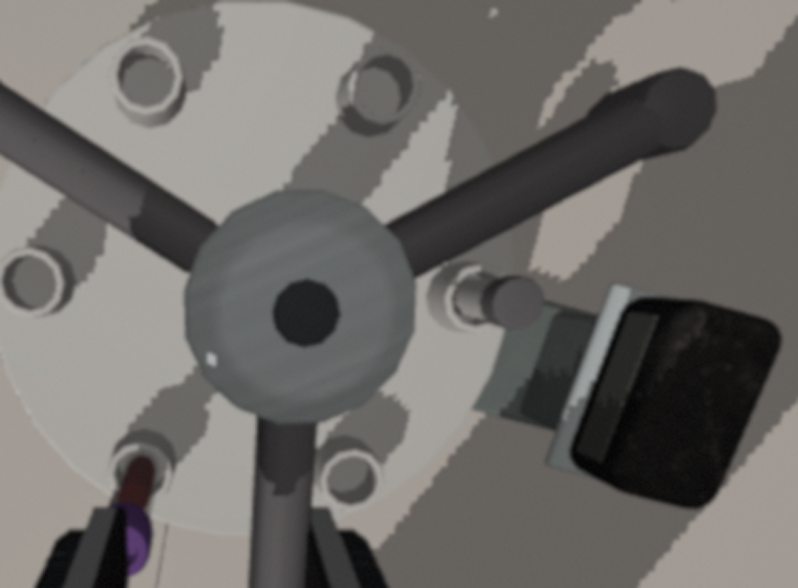

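Run:
```python
from h import *
m=dict(np.load('w17.npz')); F=lambda u,v:(220+u/2.1,v/2.1)
pts=[(F(517,302),.084,0),(F(460,296),.054,0),(F(685,112),.151,30),((188,37),.151,150),((348,318),.151,270),(F(376,92),.054,60),(F(149,79),.054,120),(F(34,282),.054,180)]
print('angles are of vial'); ang('w17',[(F(306,312),.166,None)]+pts)
for n,qs,z in [('plat',[(622,286),(552,468)],.056),('readerfront',[(648,310),(580,455)],.06)]:
    X=np.array([ray(m,F(*q),z) for q in qs]); M=X.mean(0)
    for c in (C,[.563,.0943]):
        d=M[:2]-c; print(n,'%.1f r %.1f'%(np.degrees(np.arctan2(d[1],d[0])),1000*np.hypot(*d)), 1000*np.linalg.norm(X[1]-X[0]))
tip()
```

```text
angles are of vial
hub [0.5631 0.0938 0.166 ]
0 r 74.2 tube ang -82.1
0 r 68.7 tube ang -82.0
30 r 79.8 tube ang -83.5
150 r 77.8 tube ang -81.7
270 r 77.7 tube ang -82.6
60 r 71.4 tube ang -81.5
120 r 72.7 tube ang -82.3
180 r 72.8 tube ang -81.7
plat -94.3 r 117.3 64.89684811755664
plat -95.0 r 117.7 64.89684811755664
readerfront -93.9 r 124.3 52.0706959831346
readerfront -94.5 r 124.7 52.0706959831346
TIP r 55.2 phi 173.9 z(173) 137.2 yaw err 16.2
```

jog_arm(targets=[{"jaw":-0.1,"dp":[1.1,-3.6,0],"spin":0.06},{"jaw":-0.1,"dp":[1.0,-3.2,0],"spin":0.05},{"jaw":-0.1,"dp":[0.8,-2.2,0],"spin":0.03},{"jaw":-0.1,"dp":[0,0,0],"spin":0}])

```text
time: 15.05
tool_pos: [0.4924, 0.1084, 0.3095]
eef_rot: [3.137, -0.096, 0.034]
wrist_force: [0.7, -0.7, 1.0]
gripper_width: 0.0387
```

Run:
```python
from h import *
cyl();tip();snap('w18');up('pics/w18.png',220,0,600,280,2.1,'pics/w18c.png')
```

```text
t 15.05 r 70.8 phi 168.3 z 309.5 yaw-180-phi 13.7 F [ 0.7 -0.7  1. ] q6 1.59 rp [ 3.137 -0.096] w 0.0387
TIP r 55.3 phi 165.2 z(173) 137.3 yaw err 16.7
```

View pics/w18c.png

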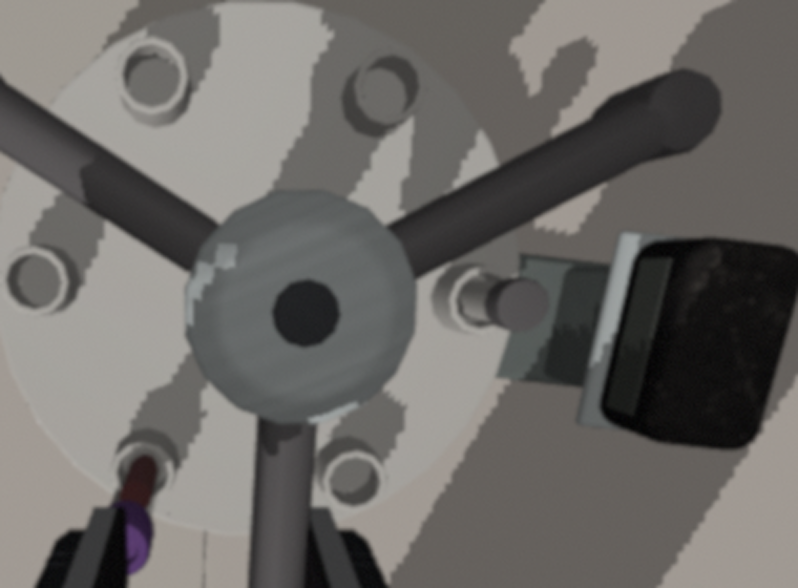

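```bash
cat > chk.py <<'E'
from h import *
def chk(n,pts,plat,F,hub):
    m=dict(np.load(n+'.npz')); ang(n,[(F(*hub),.166,None)]+[(F(*a),z,o) for a,z,o in pts])
    X=np.array([ray(m,F(*q),.056) for q in plat]); M=X.mean(0)
    for c in (C,[.563,.0943]):
        d=M[:2]-c; print('plat %.1f r %.1f'%(np.degrees(np.arctan2(d[1],d[0])),1000*np.hypot(*d)), 1000*np.linalg.norm(X[1]-X[0]))
E
python3 - <<'E'
from chk import *
chk('w18',[((522,304),.084,0),((464,297),.054,0),((688,112),.151,30),((383,91),.054,60),((154,79),.054,120),((38,281),.054,180)],[(632,234),(586,424)],lambda u,v:(220+u/2.1,v/2.1),(306,312))
E
```

```text
hub [0.5632 0.0937 0.166 ]
0 r 74.4 tube ang -90.6
0 r 68.4 tube ang -90.3
30 r 79.5 tube ang -91.6
60 r 72.0 tube ang -90.0
120 r 72.7 tube ang -90.5
180 r 73.0 tube ang -90.0
plat -94.2 r 117.7 63.70056583572242
plat -94.8 r 118.1 63.70056583572242
```

jog_arm(targets=[{"jaw":-0.1,"dp":[0.7,-2.4,0],"spin":0.03},{"jaw":-0.1,"dp":[0.5,-1.8,0],"spin":0.02},{"jaw":-0.1,"dp":[0,0,0],"spin":0}])

```text
time: 15.4
tool_pos: [0.4933, 0.112, 0.3094]
eef_rot: [3.14, -0.095, -0.015]
wrist_force: [0.9, -1.5, 0.4]
gripper_width: 0.0384
```

Run:
```python
from h import *
cyl();tip();snap('w19');up('pics/w19.png',220,0,600,280,2.1,'pics/w19c.png')
```

```text
t 15.40 r 70.7 phi 165.3 z 309.4 yaw-180-phi 13.9 F [ 0.9 -1.5  0.4] q6 1.64 rp [ 3.14  -0.095] w 0.0384
TIP r 55.6 phi 161.6 z(173) 137.2 yaw err 17.5
```

View pics/w19c.png

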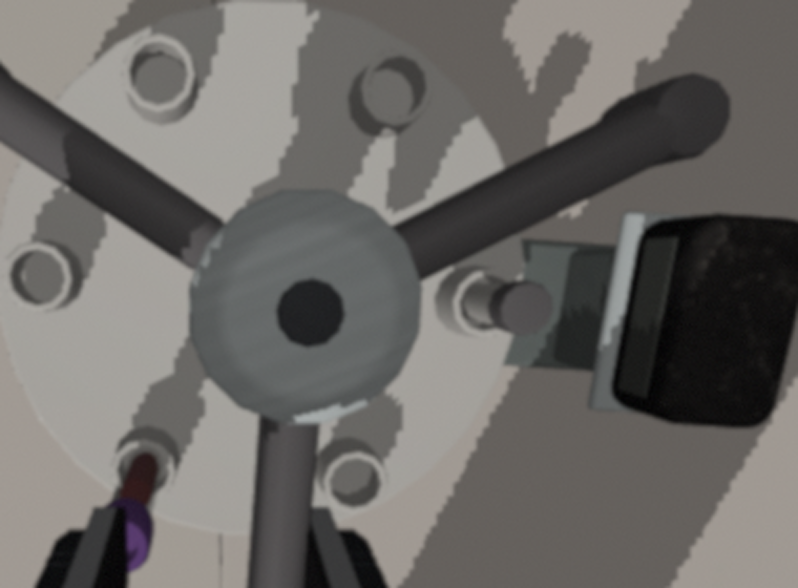

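Run:
```python
from chk import *
chk('w19',[((525,307),.084,0),((468,300),.054,0),((695,115),.151,30),((391,92),.054,60),((161,76),.054,120),((42,277),.054,180)],[(636,215),(600,408)],lambda u,v:(220+u/2.1,v/2.1),(310,312))
```

```text
hub [0.5631 0.0938 0.166 ]
0 r 74.2 tube ang -94.1
0 r 68.6 tube ang -94.0
30 r 79.4 tube ang -94.9
60 r 72.3 tube ang -93.9
120 r 72.8 tube ang -94.4
180 r 72.7 tube ang -93.7
plat -94.2 r 118.0 63.50148285859135
plat -94.8 r 118.4 63.50148285859135
```

jog_arm(targets=[{"jaw":-0.1,"dp":[-1,4,0],"spin":-0.02},{"jaw":-0.1,"dp":[-1,3.5,0],"spin":-0.02},{"jaw":-0.1,"dp":[0,0,-15],"spin":0},{"jaw":-0.1,"dp":[0,0,-30],"spin":0},{"jaw":-0.1,"dp":[0,0,-35],"spin":0},{"jaw":-0.1,"dp":[0,0,-20],"spin":0},{"jaw":-0.1,"dp":[0,-20,0],"spin":0},{"jaw":-0.1,"dp":[0,-20,0],"spin":0},{"jaw":-0.1,"dp":[0,0,0],"spin":0}])

```text
time: 16.35
tool_pos: [0.4776, 0.1439, 0.4093]
eef_rot: [-3.141, -0.086, 0.035]
wrist_force: [-0.6, 0.7, 0.3]
gripper_width: 0.0388
```

Run:
```python
from h import *
cyl();tip();snap('w20');snap('s20','scene');snap('d20','side');up('pics/s20.png',200,120,400,270,4,'pics/s20c.png')
```

```text
t 16.35 r 97.8 phi 149.3 z 409.3 yaw-180-phi 32.7 F [-0.6  0.7  0.3] q6 1.66 rp [-3.141 -0.086] w 0.0388
TIP r 86.3 phi 144.3 z(173) 237.0 yaw err 37.8
```

View pics/w20.png

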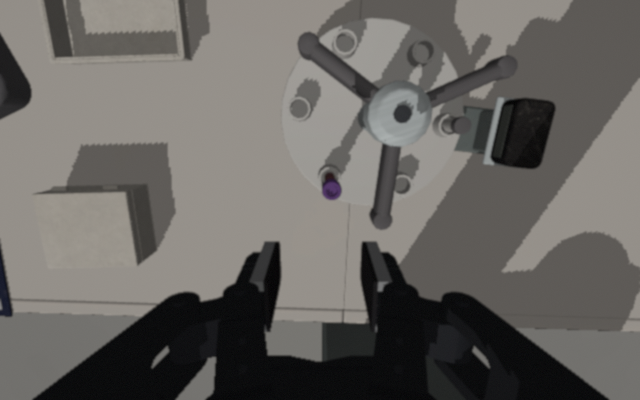

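View pics/s20c.png

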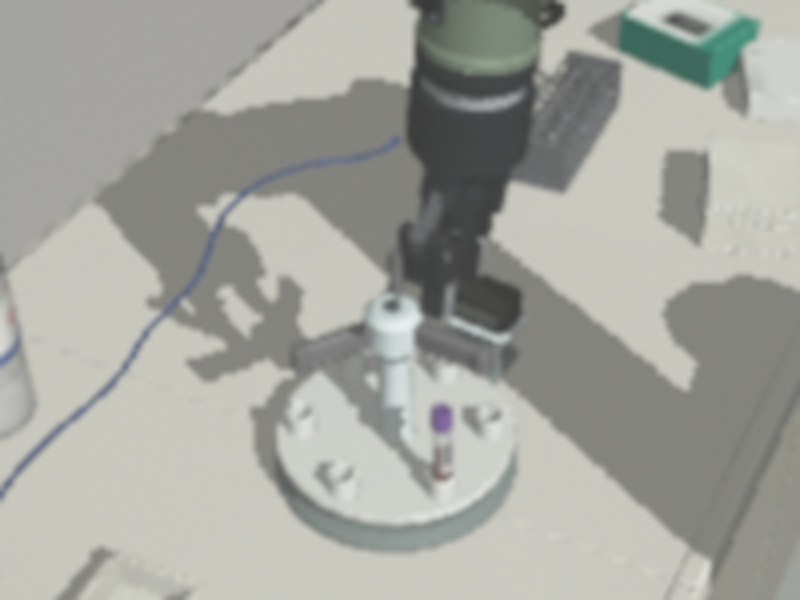

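Run:
```python
from h import *
up('pics/w20.png',270,0,570,240,2.6,'pics/w20c.png')
```

```text
(no output)
```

View pics/w20c.png

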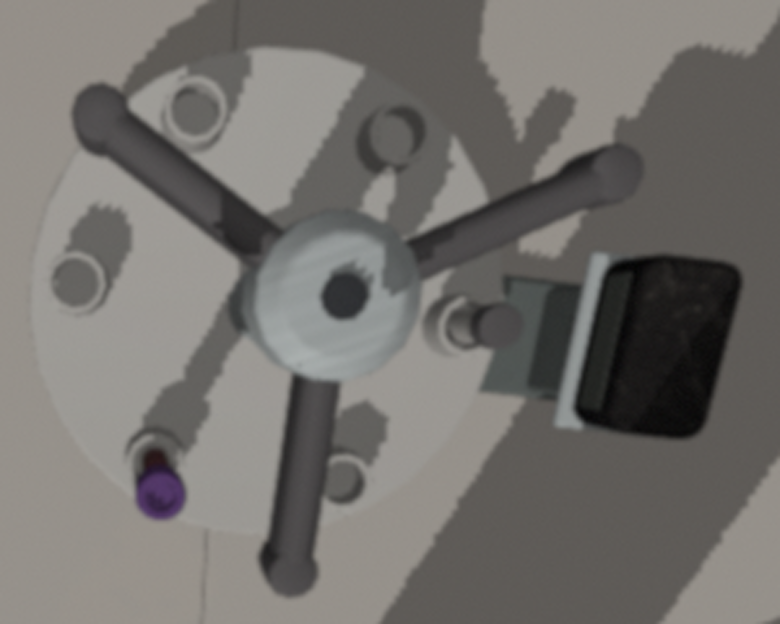

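Run:
```python
from chk import *
F=lambda u,v:(270+u/2.6,v/2.6)
chk('w20',[((497,325),.084,0),((455,324),.054,0),((615,175),.151,30),((100,115),.151,150),((290,572),.151,270),((160,494),.121,240),((395,138),.054,60),((195,111),.054,120),((79,282),.054,180),((343,478),.054,300)],[(600,255),(569,428)],F,(344,297))
m=dict(np.load('w20.npz'));X=np.array([ray(m,F(*q),.086) for q in [(625,258),(742,270),(697,437),(578,408)]]);d=X.mean(0)[:2]-[.563,.094];print(np.degrees(np.arctan2(d[1],d[0])),np.hypot(*d))
print(r.get_obs()['time'])
```

```text
hub [0.5624 0.094  0.166 ]
0 r 73.5 tube ang -93.9
0 r 70.1 tube ang -94.0
30 r 78.3 tube ang -94.7
150 r 75.9 tube ang -94.6
270 r 76.3 tube ang -93.7
240 r 73.8 tube ang -94.4
60 r 72.3 tube ang -94.0
120 r 73.9 tube ang -94.0
180 r 73.0 tube ang -94.2
300 r 73.4 tube ang -93.4
plat -94.6 r 119.3 64.45002157758351
plat -95.3 r 119.7 64.45002157758351
-94.50599964892325 0.12983710684983046
16.5
```

Run:
```python
from h import *
print(r.finish_job()); print(r.get_obs()['time'])
```

```text
the job is handed in; nothing more can be done
None
the job is handed in; nothing more can be done
```

I scanned both samples in the order asked and handed the job in. I turned the carousel clockwise with a fingertip pushing one spoke, the spoke sitting loosely between the part-open fingers.

- **Tall tube:** it was measured at about -94.2° about the carousel's axis, with the reader at -94 to -95°. It stayed there from about t = 8.6 s to at least 11.4 s, more than the two seconds asked. The wrist pictures before and after showed no change.
- **Short vial:** I turned on another 120°, backed off and lifted clear. The last picture, with the gripper clear, put the vial at about -94.1° and the reader at -94.5 to -95.3°, so it is about 1° or less off square.
- **Forces and clearances:** every wrist-force reading at the end of a move was under about 3 N, and the fingertip stayed at least 137 mm above the worktop. I saw no sign of the carousel lifting or of anything touching the samples, deck or reader. The things around the stand looked undisturbed, though I did not measure their positions again.
- **Time:** the clock stood at 16.5 s just before handing in.

**Disagreements:**
- The reader's direction varied from -93.2° to -95.3° across my measurements; the one at -95.3° came from the first fit.
- Triangulated post tops came out about 6 mm lower than the text gives, so I treated the posts as rounded.
- The tool tilted by up to about 5° as it went round the wheel, and I allowed for this in the tip position.

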